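# Ready the goods-check tray under the swing lamp

## Task

The stiff-jointed lamp has been left hanging low over the goods tray: by the orange knob on its head, swing it aside until the head is well clear of the tray and leave it standing there. Then take the trimming knife out of the tray and lay it lengthways on the orange tool mat, and after that set every tape roll that is out on the trolley flat on the tray's floor, side by side, still on its card. Last, swing the lamp back so that its head hangs over the middle of the tray and stays there by itself; leave the bottle, the tubs and the carton where they stand.

Things in the scene. Friction and masses are not known exactly. Their poses are not given: they have to be found in the camera images.
- lamp_knob: The orange knob on top of the lamp head: an upright round post, 28 mm across, 50 mm tall (240 to 290 mm above the trolley top), spinning freely on its pin. Origin on the lamp head's vertical axis at half the knob's height, z up. Taking it and drawing it sideways swings the lamp: about 3 to 12 N; the lamp stays where it is left. The links below it lie 190 to 237 mm above the trolley top.
- lamp_head (a point): Centre of the white lamp head's underside, a disc 110 mm across, 203 to 237 mm above the trolley top; x points away from the elbow. Two stiff vertical hinges; links 320 mm (post to elbow) and 300 mm (elbow to head). The fixed post is far left, 735 to 785 mm ahead of the robot base, 400 to 445 mm to its left; the head goes 130 to 600 mm from it; the elbow stays on the far side.
- tray: Fixed square teal goods tray, 210 x 210 mm outside, walls 5 mm thick and 14 mm high in all, floor 5 mm above the trolley top. Origin: centre of its underside; x and y along its sides, z up.
- knife_mid (a point): Middle of the trimming knife (blade drawn in): a grey bar with a black grip, 150 mm long (x), 26 mm wide (y), 20 mm thick (z); this is its centre, axes as the knife's. It starts lying in the tray; 0.08 to 0.17 kg.
- knife: The same knife; origin at the centre of its underside, 10 mm below its middle, x along its length.
- mat: Fixed orange tool mat, 200 mm (x) by 110 mm (y), 4 mm thick, on the left near the robot. Origin: centre of its underside, z up.
- roll0: Tape roll fixed on a square blue carrier card (one piece): card 60 x 60 x 4 mm, on it a white roll 48 mm across, from 4 to 36 mm above the underside, a brown core on top. Grip it by the roll, above the card. Origin: centre of the underside, z up. About 0.06 to 0.13 kg. Two to four rolls are present, starting to the robot's right.
- roll1: Tape roll fixed on a square blue carrier card (one piece): card 60 x 60 x 4 mm, on it a white roll 48 mm across, from 4 to 36 mm above the underside, a brown core on top. Grip it by the roll, above the card. Origin: centre of the underside, z up. About 0.06 to 0.13 kg. Two to four rolls are present, starting to the robot's right.
- roll2: Tape roll fixed on a square blue carrier card (one piece): card 60 x 60 x 4 mm, on it a white roll 48 mm across, from 4 to 36 mm above the underside, a brown core on top. Grip it by the roll, above the card. Origin: centre of the underside, z up. About 0.06 to 0.13 kg. Two to four rolls are present, starting to the robot's right.
- roll3: Tape roll fixed on a square blue carrier card (one piece): card 60 x 60 x 4 mm, on it a white roll 48 mm across, from 4 to 36 mm above the underside, a brown core on top. Grip it by the roll, above the card. Origin: centre of the underside, z up. About 0.06 to 0.13 kg. Two to four rolls are present, starting to the robot's right.
- bottle: Clear bottle with a white cap, 56 mm across and 150 mm tall, bystander; origin at the centre of its underside.
- tubs: Stack of two white tubs with grey lids (one piece), 82 mm across and 113 mm tall, bystander; origin at the centre of its underside.
- carton: Small cardboard carton with a white band, 90 x 130 x 71 mm, bystander; origin at the centre of its underside.
There are look-alikes about, which are no part of the job. Of the things shaped like the knife, the grey one is meant.

How it is judged:
By the outcome, as a careful person would: the job done as asked, in the order asked, and still so for the second after the job is handed in, with the robot touching nothing.
Of roll0, roll1, roll2, roll3 only 2 to 4 are there at a start; the rules pass over those that are not, and their reading is None.
At some moment in a run one of roll0, roll1, roll2, roll3 may be knocked a few centimetres aside while the robot is not near it.
Once in a run the grip may slacken for a moment while it holds something.
It also fails if it takes over 210 s, if anything falls off the work surface, if the arm or the gripper's body presses on something with over 40 N, if the wrist force passes 120 N, or if a joint passes its speed limit or range.

## Robot

A 6-joint arm with a two-finger parallel gripper is mounted at the origin on the work surface. World frame = base frame: x ahead of the robot, y to its left, z up, the work surface at z = 0. Lengths are in m, angles in rad, forces in N, time in s.
With the tool pointing down it reaches from about 0.325 to 0.775 m from the base axis. Payload 9.3 kg.
Tool frame: the origin (TCP) lies on the centre line of the jaws, within the pads' length; the fingertips stand 8 mm ahead of it and the grasp point (between the pads) lies 11 mm behind it; z points along the fingers, x is the direction in which the jaws open and shut, and the axes are right-handed (so a half turn about z gives the same grasp; the last joint's range is limited). The gripper opens to 85 mm and grips with 20 to 120 N. Pads are 22 mm wide; open, the fingers measure 114 mm over their backs; the gripper's body (76 mm by 85 mm) begins 54 mm behind the grasp point. The pads swing forward as they close: fully open they stand 13 mm farther back than shut.
Start: joints at [-1.36, 0.259, 0.021, 1.334, 0, 1.418], TCP at [0.196, -0.514, 0.239] pointing down, gripper open.
Joint ranges: [-3.04, 3.04], [-0.91, 1.82], [-1.04, 1.36], [-1.92, 1.95], [-1.52, 1.45], [-3.14, 3.14]. Speed limits (rad/s): [2.22, 2.22, 2.79, 3.14, 3.14, 3.14].

## Interface

Orientations are given as a 3x3 rotation matrix whose columns are the frame's x, y, z axes.
In Python, from rig import robot gives the robot as it stands.
- The arm moves only by the tool play_rows, never from a script. Its argument "series" is one flat list of numbers, 7 for each row, row after row: the turn, a rotation vector about the tool's x, y, z scaled (see below), then the shift along the tool's x, y, z scaled (see below), then the closure, from 0 (fully open) to 1 (shut). In form: [ax, ay, az, tx, ty, tz, jaw, ax, ay, az, tx, ty, tz, jaw, ...]. A call has 1 to 10 rows; each row shifts and turns the pose as measured when the row begins, along the tool's axes as they then stand; what a row does not reach is not made up. The controller multiplies each number of a shift by 0.5 m and each number of a turn by 2 rad. A row lasts 1/10 s, in which the tool goes at most 50 mm and 8.59 degrees, less where a joint would pass 70% of its speed; a pose out of reach is approached as far as the arm can. A call with a number of a shift or a turn outside -1 to 1 is refused whole. A call with a gripper value outside its range is refused whole. The fingers move at their own pace and stop on an object; the grip force is fixed at half the most. Time passes only in rows, so rows that do not move let the fingers close. It gives the time, the measured TCP pose, the force and the opening at its end, in the units of the state.
- robot.get_obs(): the state, without advancing time (a new reading comes with each control period).
- robot.camera(name): name is "side" or "top" or "wrist"; returns a dict with "image" (400x640x3 uint8, red, green, blue), "intrinsics" (3x3 intrinsics, pixels), "D" ([k1, k2, p1, p2, k3] as OpenCV has them; the pictures are not rectified), "pose" (4x4, takes a point from camera to world coordinates); the wrist camera has in their place "T_tool_cam" (4x4, takes a point from camera to tool coordinates, whose origin is the TCP and whose axes are the tool frame's). Camera axes: x right, y down, z forward; pixel columns grow to the right and rows downward; lengths in m; the calibration is good to about 2 mm. A picture is of the moment at which its call begins: read the wrist's pose just before it. There is no depth.
- robot.hand_in(): hands the job in, once; it reports no verdict.
The state is a dict: "time": time; "q": joint angles; "joint_vel": joint speeds; "tau": joint torques, N m; "tool_pos": TCP position; "ee_rot": TCP orientation; "contact_force": force on the tool from outside, world axes, zero at the start; "moment": the same for the moment, N m; "gripper_width": opening from 0.0 (shut) to 1.0 (fully open).
Only numpy, scipy, OpenCV 4.12 (cv2) and the standard library are available. Lean on these libraries where they do the work, as an engineer would, in place of code of your own. Each camera call takes 0.05 s, during which the arm holds its last target.

## Working session

There is one attempt and no reset: what is moved stays moved. The work goes in short steps, Python scripts to look and compute and a tool call to move; the robot and the scene stay as the last step left them, time stands still between calls to the robot, and variables do not carry over. Pictures are saved under pics/ and viewed, and the job is handed in when it is done.

Besides the shell and the picture viewer there is one more tool, called in YAML: its name, and indented under it one key for each argument. play_rows: Moves the arm, as the interface text tells. Its arguments: {"type":"object","properties":{"series":{"type":"array"}},"required":["series"]}

```bash
mkdir -p pics; ls
python3 - <<'E'
from rig import robot
import cv2,numpy as np
o=robot.get_obs()
for k,v in o.items(): print(k,np.round(v,3).tolist())
for n in ["side","top","wrist"]:
    c=robot.camera(n)
    cv2.imwrite(f"pics/{n}0.png",c["image"][:,:,::-1])
    print(n,np.round(c["intrinsics"],2).tolist(),np.round(c["D"],4).tolist(),np.round(c.get("pose",c.get("T_tool_cam")),4).tolist())
E
```

```text
pics
time 0.0
q [-1.36, 0.259, 0.021, 1.334, 0.0, 1.418]
joint_vel [-0.0, -0.0, 0.001, 0.001, 0.002, 0.001]
tau [-0.004, -55.564, 34.453, 0.013, -0.0, -0.0]
tool_pos [0.196, -0.514, 0.239]
ee_rot [[0.356, -0.935, -0.0], [-0.935, -0.356, 0.001], [-0.001, -0.0, -1.0]]
contact_force [0.531, -0.479, 0.747]
moment [-0.0, 0.06, -0.049]
gripper_width 0.999
side [[467.91, 0.0, 318.92], [0.0, 467.91, 208.52], [0.0, 0.0, 1.0]] [-0.0198, 0.0, 0.0, 0.0, 0.0] [[-0.9968, -0.0485, 0.0641, 0.4859], [-0.0803, 0.5633, -0.8223, 1.0929], [0.0038, -0.8248, -0.5654, 0.8753], [0.0, 0.0, 0.0, 1.0]]
top [[446.44, 0.0, 317.24], [0.0, 446.44, 205.8], [0.0, 0.0, 1.0]] [-0.0476, 0.0, 0.0, 0.0, 0.0] [[0.0146, -0.9859, 0.1665, 0.3216], [-0.9999, -0.013, 0.0103, 0.0263], [-0.008, -0.1666, -0.986, 1.5349], [0.0, 0.0, 0.0, 1.0]]
wrist [[286.2, 0.0, 318.5], [0.0, 286.2, 199.95], [0.0, 0.0, 1.0]] [-0.0527, 0.0, 0.0, 0.0, 0.0] [[1.0, 0.0003, -0.001, 0.0002], [-0.0, 0.963, 0.2695, -0.0689], [0.001, -0.2695, 0.963, -0.1346], [0.0, 0.0, 0.0, 1.0]]
```

View pics/top0.png

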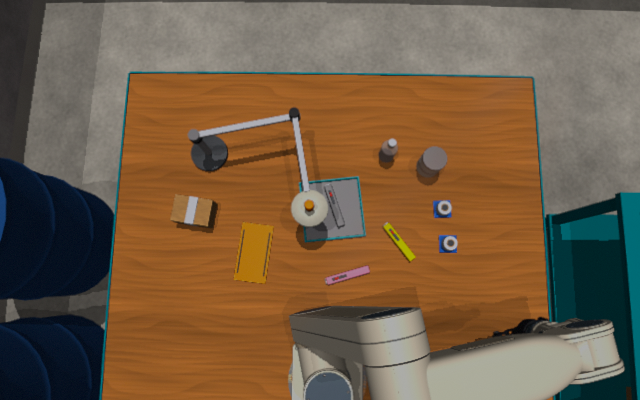

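View pics/side0.png

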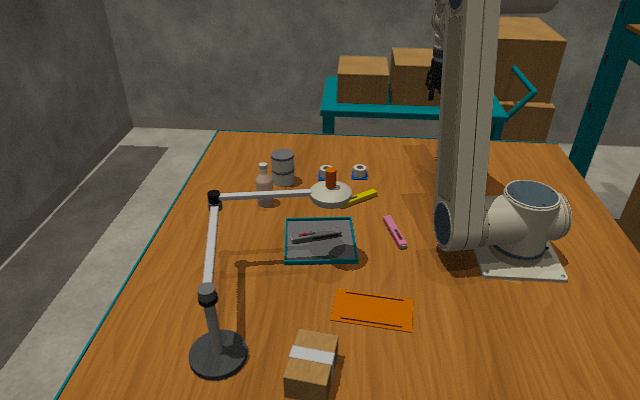

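View pics/wrist0.png

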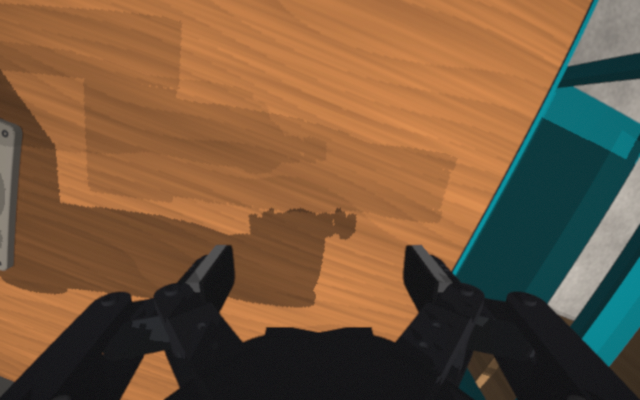

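The top view shows the lamp head at (309,208) with the orange knob, the tray around (335,210), the grey knife at (334,205), rolls at (443,209) and (449,244), the mat at (254,252) and the carton at (193,211). The pink and yellow knives are look-alikes.

```bash
cat > h.py <<'E'
from rig import robot
import cv2,numpy as np
def ray(c,uv,obs=None):
    P=pose(c,obs)
    uv=np.array(uv,float).reshape(-1,1,2)
    n=cv2.undistortPoints(uv,c["intrinsics"],c["D"]).reshape(-1,2)
    d=np.c_[n,np.ones(len(n))]@P[:3,:3].T
    return P[:3,3],d
def pose(c,obs=None):
    if "pose" in c: return np.array(c["pose"])
    T=np.eye(4);T[:3,:3]=obs["ee_rot"];T[:3,3]=obs["tool_pos"]
    return T@np.array(c["T_tool_cam"])
def toplane(c,uv,z,obs=None):
    o,d=ray(c,uv,obs)
    return o+d*((z-o[2])/d[:,2])[:,None]
def proj(c,X,obs=None):
    P=np.linalg.inv(pose(c,obs))
    r,_=cv2.Rodrigues(P[:3,:3])
    return cv2.projectPoints(np.array(X,float).reshape(-1,3),r,P[:3,3],c["intrinsics"],c["D"])[0].reshape(-1,2)
def tri(cs,uvs,obss=None):
    A=np.zeros((3,3));b=np.zeros(3)
    for i,(c,uv) in enumerate(zip(cs,uvs)):
        o,d=ray(c,[uv],obss[i] if obss else None);d=d[0]/np.linalg.norm(d)
        M=np.eye(3)-np.outer(d,d);A+=M;b+=M@o
    return np.linalg.solve(A,b)
def mask(c,lo,hi):
    h=cv2.cvtColor(c["image"],cv2.COLOR_RGB2HSV)
    return cv2.inRange(h,np.array(lo),np.array(hi))
def blobs(m,amin=20):
    n,l,s,ce=cv2.connectedComponentsWithStats(m)
    return [(s[i].tolist(),ce[i].round(1).tolist()) for i in range(1,n) if s[i,4]>=amin]
def snap(n,name,crop=None,k=1):
    o=robot.get_obs();c=robot.camera(n);im=c["image"][:,:,::-1]
    if crop: x,y,w,h=crop; im=im[y:y+h,x:x+w]
    if k!=1: im=cv2.resize(im,None,fx=k,fy=k,interpolation=cv2.INTER_CUBIC)
    cv2.imwrite(f"pics/{name}.png",im); return c,o
E
python3 - <<'E'
from h import *
c,_=snap("top","topz",(170,90,300,200),2.6)
s,_=snap("side","sidez",(180,140,260,200),3)
print('orange',blobs(mask(c,(8,200,120),(20,255,255))), blobs(mask(s,(8,200,120),(20,255,255))))
print('blue',blobs(mask(c,(105,120,60),(125,255,255))), blobs(mask(s,(105,120,60),(125,255,255))))
print('teal',blobs(mask(c,(85,120,60),(100,255,255))), blobs(mask(s,(85,120,60),(100,255,255))))
E
```

```text
orange [([305, 201, 8, 8, 54], [308.6, 204.5]), ([233, 222, 41, 62, 1773], [253.2, 252.4])] [([326, 167, 12, 6, 47], [331.0, 169.4]), ([329, 288, 86, 44, 2503], [372.8, 309.6])]
blue [([26, 167, 23, 28, 36], [39.6, 180.9]), ([0, 177, 6, 64, 280], [2.0, 208.0]), ([434, 201, 17, 17, 85], [438.8, 210.7]), ([439, 235, 18, 18, 87], [444.6, 245.1]), ([57, 324, 27, 28, 47], [71.1, 335.6]), ([8, 329, 29, 25, 50], [22.9, 339.6]), ([37, 355, 10, 21, 26], [42.2, 364.7])] [([352, 171, 15, 9, 42], [359.7, 176.8]), ([318, 172, 7, 8, 21], [320.5, 177.2])]
teal [([99, 72, 421, 328, 1112], [208.1, 173.3]), ([530, 77, 22, 245, 437], [543.5, 217.2]), ([309, 177, 56, 53, 168], [345.8, 190.4]), ([620, 192, 20, 208, 2230], [632.9, 268.3]), ([549, 214, 10, 109, 285], [553.0, 264.0]), ([559, 214, 61, 27, 1298], [591.1, 228.5]), ([304, 227, 61, 15, 119], [330.1, 237.0])] [([492, 66, 46, 52, 497], [512.2, 97.5]), ([320, 76, 120, 39, 1338], [368.0, 103.6]), ([53, 130, 221, 270, 638], [136.1, 268.6]), ([275, 132, 25, 2, 26], [287.4, 132.1]), ([301, 133, 137, 6, 155], [368.4, 135.1]), ([513, 141, 20, 2, 21], [522.9, 141.1]), ([285, 217, 71, 39, 196], [317.2, 228.6]), ([345, 250, 13, 10, 27], [353.6, 256.7]), ([284, 259, 47, 3, 79], [306.6, 260.0])]
```

View pics/topz.png

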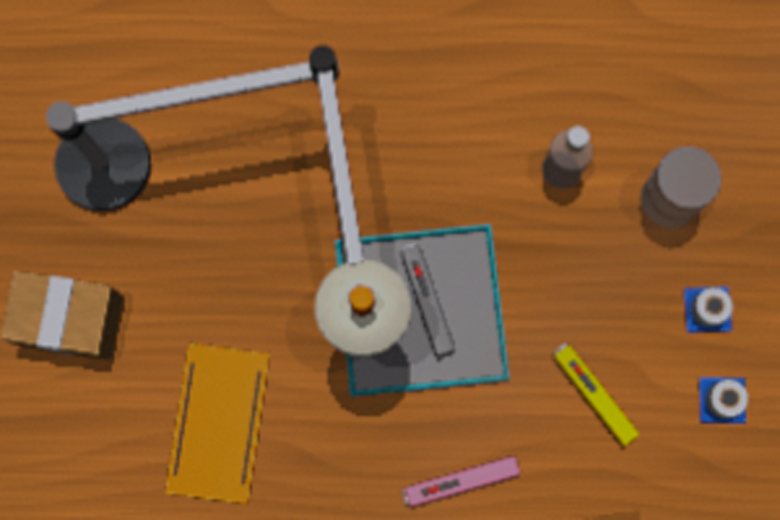

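View pics/sidez.png

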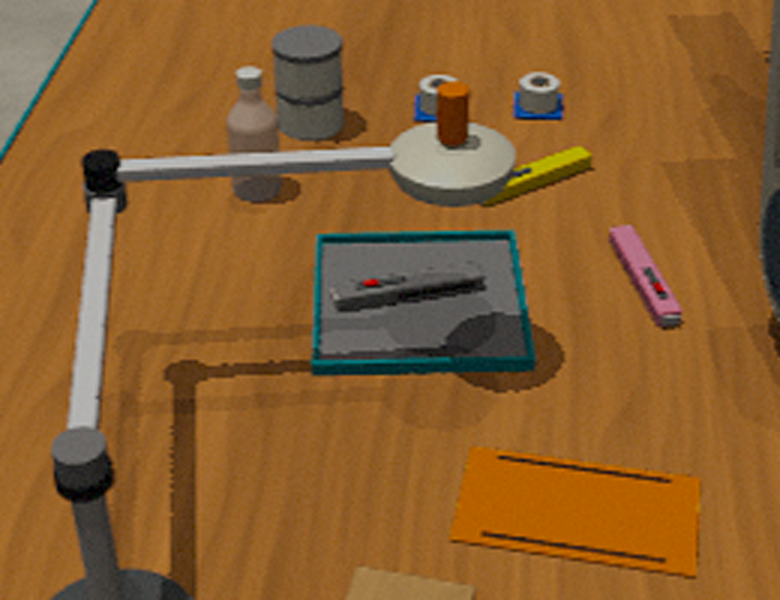

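Run:
```python
from h import *
c=robot.camera("top"); s=robot.camera("side")
Z=lambda l:[( (x+.5)/2.6-.5+170,(y+.5)/2.6-.5+90) for x,y in l]
S=lambda l:[( (x+.5)/3-.5+180,(y+.5)/3-.5+140) for x,y in l]
p=lambda n,a:print(n,np.round(a,4).tolist())
p('knob top',toplane(c,Z([(361,297)]),.29))
p('knob tri(top centers)',tri([c,s],[Z([(361,297)])[0],S([(454,90)])[0]]))
p('tray top corners',toplane(c,Z([(338,241),(491,228),(507,378),(355,394)]),.014))
p('tray side',toplane(s,S([(319,234),(517,232),(534,362),(313,364)]),.014))
p('knife ends top',toplane(c,Z([(409,248),(444,353)]),.025))
p('knife ends side',toplane(s,S([(334,292),(482,272)]),.023))
p('mat',toplane(c,Z([(190,345),(269,354),(249,501),(167,492)]),.004))
p('mat side',toplane(s,S([(472,449),(700,480),(696,575),(452,540)]),.004))
p('rolls',toplane(c,Z([(714,306),(729,398)]),.036))
p('rolls side',toplane(s,S([(439,82),(540,81)]),.036))
p('cards',toplane(c,Z([(685,287),(731,286),(733,331),(689,333),(700,379),(744,378),(747,422),(703,423)]),.004))
p('bottle cap',toplane(c,Z([(578,138)]),.15))
p('tubs',toplane(c,Z([(688,178)]),.113))
p('carton top',toplane(c,Z([(14,272),(116,284),(102,353),(2,342)]),.071))
p('post top,elbow',toplane(c,Z([(62,117),(322,60)]),.25))
p('pink',toplane(c,Z([(407,497),(517,465)]),.02)); p('yellow',toplane(c,Z([(560,348),(632,440)]),.02))
p('head',toplane(c,Z([(362,307)]),.237))
```

```text
knob top [[0.5369, 0.064, 0.29]]
knob tri(top centers) [0.5365, 0.0641, 0.2888]
tray top corners [[0.6604, 0.1046, 0.014], [0.6809, -0.1005, 0.014], [0.4791, -0.1214, 0.014], [0.4553, 0.078, 0.014]]
tray side [[0.6833, -0.1, 0.014], [0.4752, -0.1215, 0.014], [0.4546, 0.087, 0.014], [0.6601, 0.1073, 0.014]]
knife ends top [[0.6496, 0.0094, 0.025], [0.5097, -0.0379, 0.025]]
knife ends side [[0.6529, 0.0088, 0.023], [0.5088, -0.0363, 0.023]]
mat [[0.5184, 0.2995, 0.004], [0.5078, 0.1937, 0.004], [0.3145, 0.214, 0.004], [0.3243, 0.3218, 0.004]]
mat side [[0.5071, 0.1965, 0.004], [0.3105, 0.2178, 0.004], [0.3224, 0.3235, 0.004], [0.5182, 0.3029, 0.004]]
rolls [[0.5749, -0.3912, 0.036], [0.4544, -0.4069, 0.036]]
rolls side [[0.5769, -0.397, 0.036], [0.4545, -0.4102, 0.036]]
cards [[0.6057, -0.3618, 0.004], [0.6079, -0.424, 0.004], [0.5468, -0.4245, 0.004], [0.5434, -0.3654, 0.004], [0.482, -0.3783, 0.004], [0.484, -0.437, 0.004], [0.4258, -0.439, 0.004], [0.4239, -0.3806, 0.004]]
bottle cap [[0.7648, -0.1974, 0.15]]
tubs [[0.726, -0.3423, 0.113]]
carton top [[0.6017, 0.5206, 0.071], [0.5876, 0.3867, 0.071], [0.4979, 0.3999, 0.071], [0.5102, 0.53, 0.071]]
post top,elbow [[0.7515, 0.4167, 0.25], [0.8238, 0.1158, 0.25]]
pink [[0.3228, 0.0083, 0.02], [0.3657, -0.1335, 0.02]]
yellow [[0.519, -0.1906, 0.02], [0.3997, -0.2831, 0.02]]
head [[0.5345, 0.0643, 0.237]]
```

play_rows:
  series: [0,0,-0.075,0,0,-0.02,0,0,0,-0.075,0,0,-0.02,0,0,0,-0.075,0,0,-0.02,0,0,0,-0.075,0,0,-0.02,0,0,0,-0.075,0,0,-0.02,0,0,0,-0.075,0,0,-0.02,0,0,0,-0.075,0,0,-0.02,0,0,0,-0.075,0,0,-0.02,0,0,0,-0.075,0,0,-0.02,0,0,0,-0.075,0,0,-0.02,0]

```text
time: 1.35
tool_pos: [0.1955, -0.5131, 0.3411]
ee_rot: [[0.956, 0.295, -0.001], [0.295, -0.956, 0.004], [0.0, -0.004, -1.0]]
contact_force: [0.0, -0.2, 0.1]
gripper_width: 1.004
```

play_rows:
  series: [0,0,-0.075,0,0,-0.02,0,0,0,-0.075,0,0,-0.02,0,0,0,-0.075,0,0,0,0,0,0,-0.075,0,0,0,0,0,0,-0.075,0,0,0,0,0,0,0,0,0,0,0]

```text
time: 1.95
tool_pos: [0.1956, -0.5135, 0.3636]
ee_rot: [[0.496, 0.868, -0.0], [0.868, -0.496, 0.002], [0.001, -0.001, -1.0]]
contact_force: [-0.2, 0.5, -0.2]
gripper_width: 1.002
```

```bash
cat >> h.py <<'E'
def st():
    o=robot.get_obs();R=np.array(o["ee_rot"]);
    print("t",round(o["time"],2),"pos",np.round(o["tool_pos"],4).tolist(),"yaw",round(float(np.degrees(np.arctan2(R[1,0],R[0,0]))),2),"z",np.round(R[:,2],4).tolist(),"q",np.round(o["q"],2).tolist(),"F",np.round(o["contact_force"],1).tolist(),"w",round(float(o["gripper_width"]),3))
    return o
def go(pos,yaw=None):
    """total numbers (controller units) to reach pos, yaw(deg) pointing straight down: first turn, then shift (in tool axes after the turn)"""
    o=st();R=np.array(o["ee_rot"])
    if yaw is None: yaw=np.degrees(np.arctan2(R[1,0],R[0,0]))
    a=np.radians(yaw);D=np.array([[np.cos(a),np.sin(a),0],[np.sin(a),-np.cos(a),0],[0,0,-1]])
    rv=cv2.Rodrigues(R.T@D)[0].ravel()
    d=np.array(pos)-o["tool_pos"]
    print("turn",np.round(rv/2,4).tolist(),"shift after",np.round(D.T@d/.5,4).tolist(),"shift now-axes",np.round(R.T@d/.5,4).tolist(),"dist",round(float(np.linalg.norm(d)),4))
E
python3 - <<'E'
from h import *
go([.5365,.064,.36],60)
snap("top","top1"); snap("wrist","w1")
E
```

```text
t 1.95 pos [0.1956, -0.5135, 0.3636] yaw 60.25 z [-0.0004, 0.0018, -1.0] q [-1.36, 0.26, 0.33, 1.65, 0.0, -0.84] F [-0.2, 0.5, -0.2] w 1.002
turn [-0.0006, -0.0007, 0.0022] shift after [1.3411, 0.013, 0.0072] shift now-axes [1.341, 0.0189, 0.009] dist 0.6706
```

View pics/top1.png

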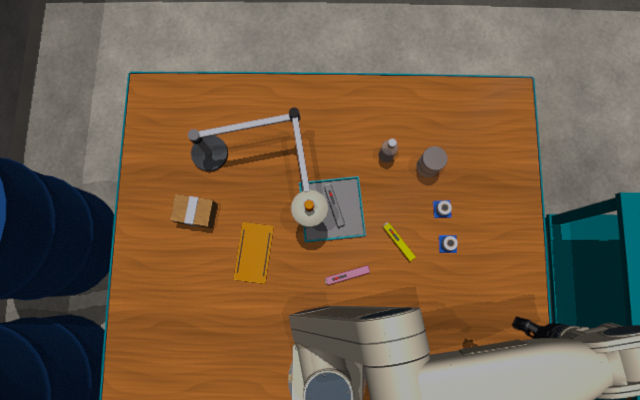

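The arm follows well; two rolls are visible so far. Now I'll move to above the knob.

play_rows:
  series: [0,0,0,0.1,0.001,0,0,0,0,0,0.1,0.001,0,0,0,0,0,0.1,0.001,0,0,0,0,0,0.1,0.001,0,0,0,0,0,0.1,0.001,0,0,0,0,0,0.1,0.001,0,0,0,0,0,0.1,0.001,0,0,0,0,0,0.1,0.001,0,0,0,0,0,0.1,0.001,0,0,0,0,0,0.1,0.001,0,0]

```text
time: 3.05
tool_pos: [0.4585, -0.0896, 0.3627]
ee_rot: [[0.549, 0.836, 0.001], [0.836, -0.549, 0.004], [0.004, -0.001, -1.0]]
contact_force: [1.2, -1.2, -0.0]
gripper_width: 1.001
```

Run:
```python
from h import *
go([.5365,.064,.36],60)
snap("wrist","w2");snap("top","top2")
```

```text
t 3.05 pos [0.4585, -0.0896, 0.3627] yaw 56.71 z [0.0009, 0.0036, -1.0] q [-0.38, 0.11, 0.14, 1.6, 0.0, 0.21] F [1.2, -1.2, -0.0] w 1.001
turn [-0.0005, -0.0018, -0.0287] shift after [0.3439, -0.0185, 0.0054] shift now-axes [0.3423, -0.0382, 0.0067] dist 0.1722
```

View pics/top2.png

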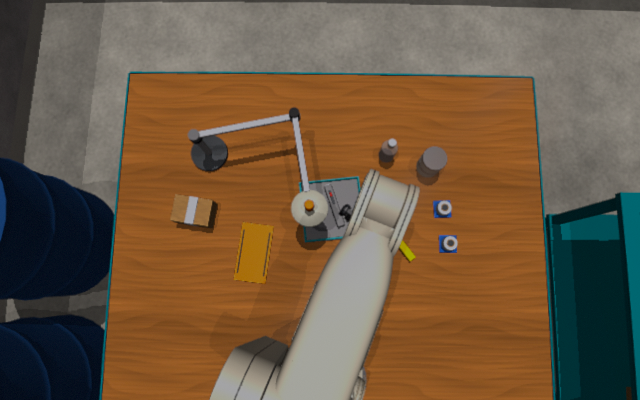

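Only two rolls: the area that was hidden before is empty. Continue to the knob.

play_rows:
  series: [0,0,-0.029,0,0,0,0,0,0,0,0.085,-0.005,0,0,0,0,0,0.085,-0.005,0,0,0,0,0,0.085,-0.005,0,0,0,0,0,0.07,-0.005,0,0,0,0,0,0,0,0,0]

```text
time: 3.75
tool_pos: [0.5348, 0.0639, 0.3622]
ee_rot: [[0.511, 0.859, -0.0], [0.859, -0.511, 0.004], [0.004, -0.002, -1.0]]
contact_force: [-0.9, -0.8, 0.4]
gripper_width: 1.003
```

Run:
```python
from h import *
go([.5365,.064,.262],60)
c,o=snap("wrist","w3")
print(blobs(mask(c,(8,180,100),(20,255,255))), proj(c,[.5365,.064,.29],o))
```

```text
t 3.75 pos [0.5348, 0.0639, 0.3622] yaw 59.24 z [-0.0001, 0.0042, -1.0] q [-0.04, 0.24, 0.3, 1.63, 0.0, 0.5] F [-0.9, -0.8, 0.4] w 1.003
turn [-0.0011, -0.0018, -0.0066] shift after [0.0018, 0.0029, 0.2004] shift now-axes [0.0011, 0.0033, 0.2004] dist 0.1002
[([333, 0, 105, 109, 6644], [387.7, 47.3]), ([302, 199, 33, 33, 856], [317.9, 214.7])] [[318.73196921 214.63231509]]
```

View pics/w3.png

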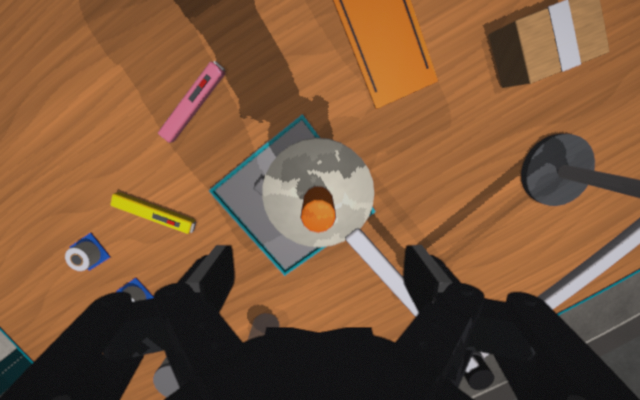

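play_rows:
  series: [0,0,0,0.001,0.003,0.05,0,0,0,0,0,0,0.05,0,0,0,0,0,0,0.05,0,0,0,0,0,0,0.05,0,0,0,0,0,0,0,0,0,0,0,0,0,0,1,0,0,0,0,0,0,1,0,0,0,0,0,0,1,0,0,0,0,0,0,1,0,0,0,0,0,0,1]

```text
time: 4.8
tool_pos: [0.5356, 0.0555, 0.2653]
ee_rot: [[0.529, 0.848, 0.008], [0.848, -0.529, 0.002], [0.006, 0.006, -1.0]]
contact_force: [0.2, -0.2, -6.0]
gripper_width: 0.313
```

Run:
```python
from h import *
go([.66,.29,.262],60)
```

```text
t 4.8 pos [0.5356, 0.0555, 0.2653] yaw 58.04 z [0.0085, 0.0016, -1.0] q [-0.05, 0.23, 0.04, 1.38, 0.0, 0.5] F [0.2, -0.2, -6.0] w 0.313
turn [0.0032, -0.0029, -0.0171] shift after [0.5306, -0.0192, 0.0066] shift now-axes [0.5296, -0.0373, 0.0095] dist 0.2655
```

play_rows:
  series: [0,0,0,0.02,-0.001,0,1,0,0,0,0.035,-0.002,0,1,0,0,0,0.035,-0.002,0,1,0,0,0,0.035,-0.002,0,1,0,0,0,0.035,-0.002,0,1,0,0,0,0.035,-0.002,0,1,0,0,0,0.035,-0.002,0,1,0,0,0,0.035,-0.002,0,1]

```text
time: 5.6
tool_pos: [0.5982, 0.1764, 0.2652]
ee_rot: [[0.532, 0.847, -0.001], [0.847, -0.532, -0.003], [-0.003, 0.001, -1.0]]
contact_force: [-4.4, -1.2, 1.8]
gripper_width: 0.318
```

Run:
```python
from h import *
go([.66,.29,.262],60)
snap("top","top3")
```

```text
t 5.6 pos [0.5982, 0.1764, 0.2652] yaw 57.89 z [-0.0006, -0.0033, -1.0] q [0.15, 0.38, 0.27, 1.46, -0.0, 0.71] F [-4.4, -1.2, 1.8] w 0.318
turn [0.0006, 0.0016, -0.0184] shift after [0.2586, -0.0066, 0.0065] shift now-axes [0.2582, -0.0162, 0.0057] dist 0.1294
```

View pics/top3.png

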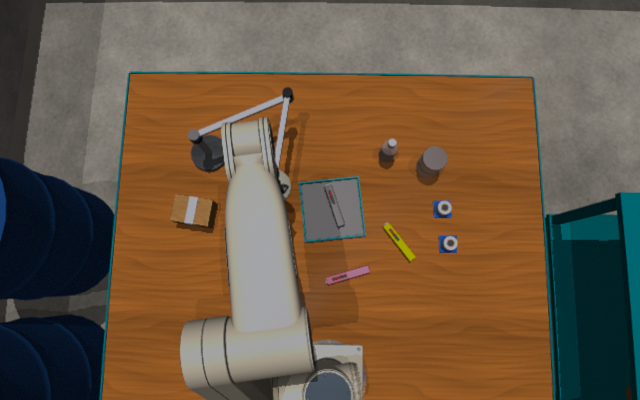

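play_rows:
  series: [0,0,0,0.035,-0.002,0,1,0,0,0,0.035,-0.002,0,1,0,0,0,0.035,-0.002,0,1,0,0,0,0.035,-0.002,0,1,0,0,0,0.035,-0.002,0,1,0,0,0,0.035,-0.002,0,1,0,0,0,0.03,-0.002,0,1,0,0,0,0.01,0,0,1,0,0,0,0,0,0,1]

```text
time: 6.55
tool_pos: [0.6614, 0.3024, 0.2653]
ee_rot: [[0.525, 0.851, 0.001], [0.851, -0.525, 0.001], [0.001, 0.0, -1.0]]
contact_force: [1.2, -3.4, 2.4]
gripper_width: 0.311
```

Run:
```python
from h import *
go([.66,.29,.262],60)
snap("top","top4");snap("side","side4")
```

```text
t 6.55 pos [0.6614, 0.3024, 0.2653] yaw 58.35 z [0.0007, 0.0005, -1.0] q [0.31, 0.59, 0.62, 1.6, 0.0, 0.87] F [1.2, -3.4, 2.4] w 0.311
turn [0.0002, -0.0004, -0.0144] shift after [-0.0229, 0.0101, 0.0066] shift now-axes [-0.0226, 0.0107, 0.0065] dist 0.0129
```

View pics/side4.png

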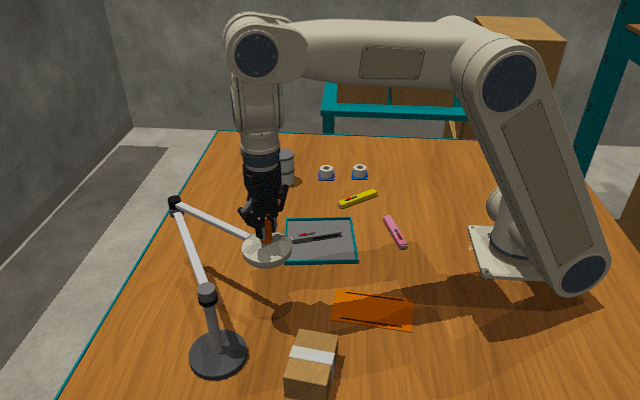

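View pics/top4.png

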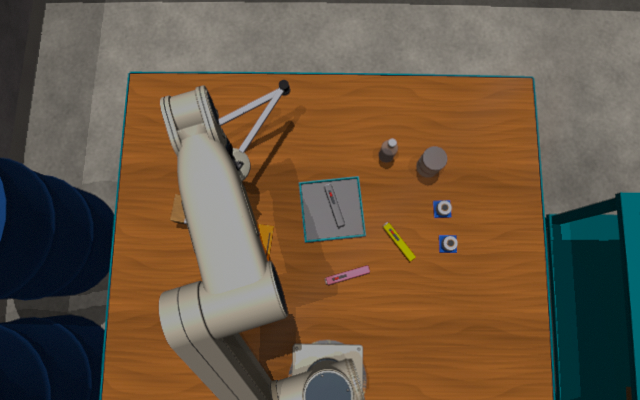

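play_rows:
  series: [0,0,0,0,0,0,0,0,0,0,0,0,0,0,0,0,0,0,0,0,0,0,0,0,0,0,0,0,0,0,0,0,0,-0.03,0,0,0,0,0,0,-0.06,0,0,0,0,0,0,-0.06,0,0,0,0,0,0,-0.06,0,0,0,0,0,0,0,0]

```text
time: 7.55
tool_pos: [0.6611, 0.3004, 0.3732]
ee_rot: [[0.527, 0.85, 0.002], [0.85, -0.527, 0.003], [0.003, -0.0, -1.0]]
contact_force: [0.4, -0.6, 0.3]
gripper_width: 0.996
```

Run:
```python
from h import *
go([.59,-.005,.36],108)
```

```text
t 7.55 pos [0.6611, 0.3004, 0.3732] yaw 58.2 z [0.0017, 0.0029, -1.0] q [0.31, 0.67, 1.04, 1.95, 0.0, 0.87] F [0.4, -0.6, 0.3] w 0.996
turn [0.0007, -0.0016, -0.4346] shift after [-0.5369, -0.324, 0.0263] shift now-axes [-0.5942, 0.2009, 0.0243] dist 0.3138
```

play_rows:
  series: [0,0,0,-0.06,0.02,0.005,0,0,0,0,-0.06,0.02,0.005,0,0,0,0,-0.06,0.02,0.005,0,0,0,0,-0.06,0.02,0.005,0,0,0,0,-0.06,0.02,0,0,0,0,0,-0.06,0.02,0,0,0,0,0,-0.06,0.02,0,0,0,0,0,-0.06,0.02,0,0,0,0,0,-0.06,0.02,0,0,0,0,0,-0.05,0.02,0,0]

```text
time: 8.55
tool_pos: [0.5808, -0.0109, 0.3524]
ee_rot: [[0.523, 0.852, -0.019], [0.852, -0.523, 0.003], [-0.008, -0.018, -1.0]]
contact_force: [0.4, 0.7, 0.3]
gripper_width: 1.0
```

play_rows:
  series: [0,0,-0.07,0,0,0,0,0,0,-0.07,0,0,0,0,0,0,-0.07,0,0,0,0,0,0,-0.07,0,0,0,0,0,0,-0.07,0,0,0,0,0,0,-0.07,0,0,0,0,0,0,0,0,0,0,0]

```text
time: 9.25
tool_pos: [0.5729, -0.0154, 0.3473]
ee_rot: [[-0.309, 0.95, -0.034], [0.951, 0.309, 0.005], [0.016, -0.031, -0.999]]
contact_force: [0.8, -0.3, 0.7]
gripper_width: 0.998
```

Run:
```python
from h import *
go([.581,-.014,.25],108)
snap("wrist","w5");snap("top","top5")
```

```text
t 9.25 pos [0.5729, -0.0154, 0.3473] yaw 108.0 z [-0.0344, 0.0053, -0.9994] q [-0.17, 0.32, 0.38, 1.67, -0.0, -0.49] F [0.8, -0.3, 0.7] w 0.998
turn [-0.0155, -0.0078, 0.0001] shift after [-0.0024, 0.0162, 0.1946] shift now-axes [-0.0054, 0.0222, 0.1939] dist 0.0976
```

View pics/w5.png

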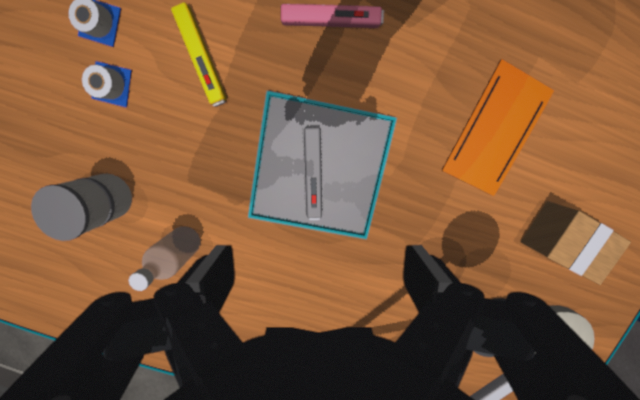

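View pics/top5.png

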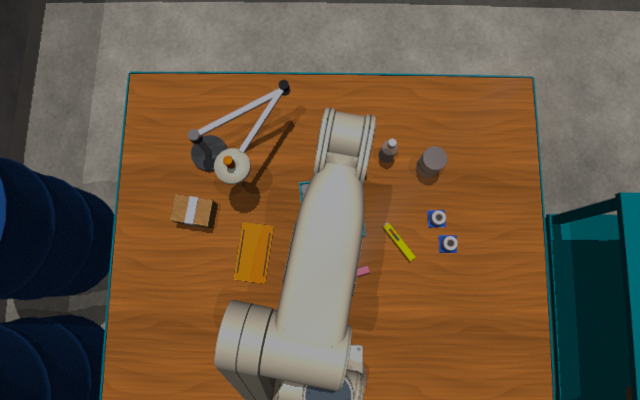

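The lamp stands clear with its head at pixel (232,165). The far roll has been knocked to (437,218) in the top view; I'll remeasure it later. The wrist view shows the knife from (313,126) to (314,219).

Run:
```python
from h import *
o=robot.get_obs();c=robot.camera("wrist");t=robot.camera("top")
p=lambda n,a:print(n,np.round(a,4).tolist())
k=toplane(c,[(313,126),(314.5,219)],.025,o);p('knife',k);d=k[1]-k[0];print(np.degrees(np.arctan2(d[1],d[0])),k.mean(0),np.linalg.norm(d))
tr=toplane(c,[(268,91),(396,117),(368,238),(249,216)],.014,o);p('tray',tr);print(tr.mean(0))
m=toplane(c,[(503,59),(553,93),(496,194),(443,168)],.004,o);p('mat',m);print(m.mean(0))
r=toplane(c,[(85,17),(102,80)],.036,o);p('rolls',r)
r=toplane(t,[(437,217),(449.5,243)],.036);p('rolls top',r)
```

```text
knife [[0.5085, -0.0395, 0.025], [0.6524, 0.0082, 0.025]]
18.33698907609827 [ 0.58048208 -0.01560759  0.025     ] 0.15161730408128904
tray [[0.4787, -0.1222, 0.014], [0.4544, 0.0825, 0.014], [0.6612, 0.1096, 0.014], [0.6842, -0.0994, 0.014]]
[ 0.56961781 -0.00738133  0.014     ]
mat [[0.3123, 0.2192, 0.004], [0.3305, 0.3256, 0.004], [0.5192, 0.3039, 0.004], [0.5064, 0.1929, 0.004]]
[0.4171006  0.26037165 0.004     ]
rolls [[0.4566, -0.4043, 0.036], [0.5369, -0.3631, 0.036]]
rolls top [[0.5415, -0.3652, 0.036], [0.4536, -0.4049, 0.036]]
```

play_rows:
  series: [-0.016,-0.008,0,0,0,0,0,0,0,0,-0.002,0.015,0.05,0,0,0,0,0,0,0.08,0,0,0,0,0,0,0.08,0,0,0,0,0,0,0.08,0,0,0,0,0,0,0.08,0,0,0,0,0,0,0.08,0,0,0,0,0,0,0,0]

```text
time: 10.25
tool_pos: [0.5819, -0.014, 0.1166]
ee_rot: [[-0.284, 0.959, 0.008], [0.959, 0.284, -0.001], [-0.004, 0.007, -1.0]]
contact_force: [0.2, -0.3, -0.3]
gripper_width: 1.001
```

Run:
```python
from h import *
go([.5805,-.0152,.015],108.3)
snap("wrist","w6")
```

```text
t 10.25 pos [0.5819, -0.014, 0.1166] yaw 106.51 z [0.0081, -0.0013, -1.0] q [-0.17, 0.37, -0.14, 1.05, 0.0, -0.46] F [0.2, -0.3, -0.3] w 1.001
turn [0.0037, 0.0018, -0.0156] shift after [-0.0015, -0.0034, 0.2032] shift now-axes [-0.0009, -0.0048, 0.2032] dist 0.1016
```

View pics/w6.png

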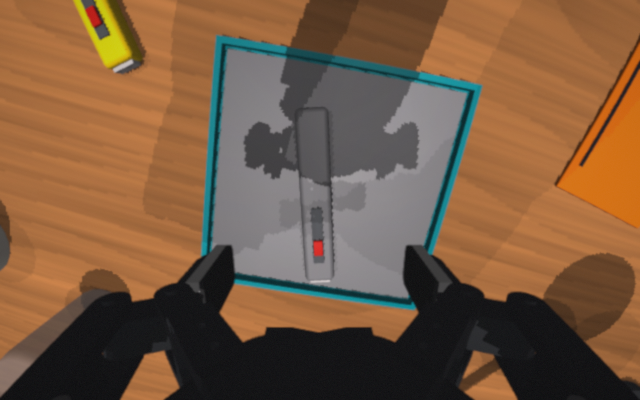

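play_rows:
  series: [0.004,0.002,-0.015,-0.001,-0.003,0,0,0,0,0,0,0,0.05,0,0,0,0,0,0,0.05,0,0,0,0,0,0,0.05,0,0,0,0,0,0,0.02,0,0,0,0,0,0,0,0]

```text
time: 10.9
tool_pos: [0.5916, -0.017, 0.0474]
ee_rot: [[-0.317, 0.948, 0.023], [0.948, 0.317, -0.004], [-0.011, 0.02, -1.0]]
contact_force: [-0.4, -0.2, 0.5]
gripper_width: 1.002
```

Run:
```python
from h import *
go([.5805,-.0152,.015],108.3)
```

```text
t 10.9 pos [0.5916, -0.017, 0.0474] yaw 108.49 z [0.0227, -0.0039, -0.9997] q [-0.17, 0.43, -0.23, 0.88, -0.0, -0.49] F [-0.4, -0.2, 0.5] w 1.002
turn [0.0101, 0.0054, 0.0017] shift after [0.0103, -0.0199, 0.0648] shift now-axes [0.0111, -0.0211, 0.0642] dist 0.0343
```

play_rows:
  series: [0.01,0.005,0,0.01,-0.02,0,0,0,0,0,0,0,0,0,0,0,0,0,0,0.02,0,0,0,0,0,0,0.02,0,0,0,0,0,0,0,0]

```text
time: 11.4
tool_pos: [0.5824, -0.0158, 0.0313]
ee_rot: [[-0.318, 0.948, 0.006], [0.948, 0.318, -0.002], [-0.004, 0.005, -1.0]]
contact_force: [-0.3, -0.4, 0.2]
gripper_width: 1.001
```

Run:
```python
from h import *
go([.5805,-.0152,.015],108.3)
```

```text
t 11.4 pos [0.5824, -0.0158, 0.0313] yaw 108.53 z [0.0062, -0.0019, -1.0] q [-0.17, 0.44, -0.26, 0.86, -0.0, -0.49] F [-0.3, -0.4, 0.2] w 1.001
turn [0.0027, 0.0019, 0.0021] shift after [0.0023, -0.0033, 0.0326] shift now-axes [0.0025, -0.0035, 0.0325] dist 0.0164
```

play_rows:
  series: [0.003,0.002,0,0.002,-0.003,0.02,0,0,0,0,0,0,0.013,0,0,0,0,0,0,0,0,0,0,0,0,0,0,0]

```text
time: 11.8
tool_pos: [0.5802, -0.0152, 0.0123]
ee_rot: [[-0.318, 0.948, -0.003], [0.948, 0.318, 0.0], [0.001, -0.003, -1.0]]
contact_force: [0.3, 0.0, 0.2]
gripper_width: 1.0
```

Run:
```python
from h import *
go([.5805,-.0152,.015],108.3)
```

```text
t 11.8 pos [0.5802, -0.0152, 0.0123] yaw 108.54 z [-0.0031, 0.0005, -1.0] q [-0.17, 0.47, -0.28, 0.83, -0.0, -0.49] F [0.3, 0.0, 0.2] w 1.0
turn [-0.0014, -0.0007, 0.0021] shift after [-0.0002, 0.0006, -0.0054] shift now-axes [-0.0001, 0.0006, -0.0054] dist 0.0027
```

play_rows:
  series: [0,0,0,0,0,-0.008,0,0,0,0,0,0,0,0.6,0,0,0,0,0,0,0.9,0,0,0,0,0,0,1,0,0,0,0,0,0,1,0,0,0,0,0,0,1,0,0,0,0,0,-0.02,1,0,0,0,0,0,-0.04,1]

```text
time: 12.6
tool_pos: [0.5792, -0.0151, 0.0466]
ee_rot: [[-0.318, 0.948, -0.006], [0.948, 0.318, 0.001], [0.003, -0.006, -1.0]]
contact_force: [-0.0, 0.6, -1.4]
gripper_width: 0.286
```

play_rows:
  series: [0,0,0,0,0,-0.05,1,0,0,0,0,0,-0.05,1,0,0,0,0,0,-0.05,1,0,0,0,0,0,-0.05,1,0,0,0,0,0,0,1]

```text
time: 13.1
tool_pos: [0.5796, -0.0151, 0.1549]
ee_rot: [[-0.318, 0.948, -0.004], [0.948, 0.318, 0.001], [0.002, -0.004, -1.0]]
contact_force: [-0.3, 0.3, -1.5]
gripper_width: 0.283
```

Run:
```python
from h import *
go([.4166,.259,.14],84)
snap("wrist","w7")
```

```text
t 13.1 pos [0.5796, -0.0151, 0.1549] yaw 108.53 z [-0.0044, 0.0007, -1.0] q [-0.17, 0.35, -0.07, 1.16, -0.0, -0.49] F [-0.3, 0.3, -1.5] w 0.283
turn [-0.0022, -0.0006, 0.2141] shift after [0.5111, -0.3814, 0.0298] shift now-axes [0.6233, -0.1346, 0.0316] dist 0.3192
```

View pics/w7.png

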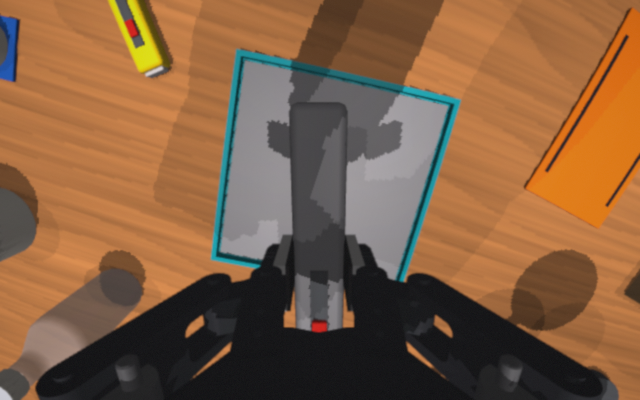

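play_rows:
  series: [0,0,0.07,0,0,0,1,0,0,0.07,0,0,0,1,0,0,0.074,0,0,0,1,0,0,0,0.05,-0.038,0.003,1,0,0,0,0.06,-0.045,0.003,1,0,0,0,0.06,-0.045,0.003,1,0,0,0,0.06,-0.045,0.003,1,0,0,0,0.06,-0.045,0.003,1,0,0,0,0.06,-0.045,0.003,1,0,0,0,0.06,-0.045,0.003,1]

```text
time: 14.15
tool_pos: [0.4419, 0.2101, 0.1335]
ee_rot: [[0.127, 0.992, -0.023], [0.992, -0.127, 0.0], [-0.002, -0.023, -1.0]]
contact_force: [1.1, 0.5, -1.2]
gripper_width: 0.287
```

play_rows:
  series: [0,0,0,0.05,-0.04,0.003,1,0,0,0,0.03,-0.02,0,1,0,0,0,0,0,0,1]

```text
time: 14.45
tool_pos: [0.4111, 0.2575, 0.1295]
ee_rot: [[0.122, 0.992, -0.029], [0.992, -0.122, -0.001], [-0.005, -0.029, -1.0]]
contact_force: [0.5, -0.0, -2.0]
gripper_width: 0.286
```

Run:
```python
from h import *
go([.4166,.259,.08],84)
snap("wrist","w8")
```

```text
t 14.45 pos [0.4111, 0.2575, 0.1295] yaw 82.98 z [-0.0294, -0.001, -0.9996] q [0.38, 0.23, -0.31, 1.06, 0.01, 0.5] F [0.5, -0.0, -2.0] w 0.286
turn [-0.0145, 0.0021, -0.0089] shift after [0.0041, 0.0107, 0.099] shift now-axes [0.0047, 0.0135, 0.0986] dist 0.0498
```

View pics/w8.png

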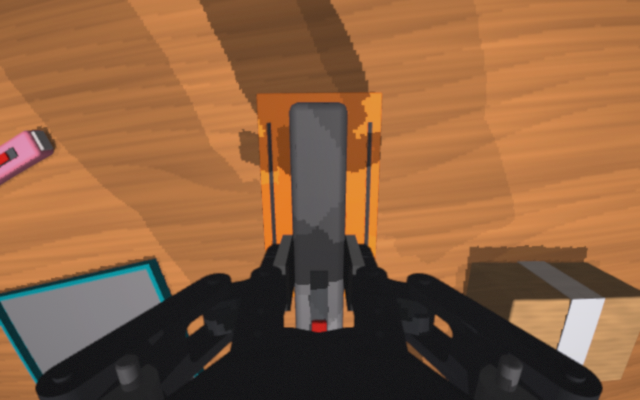

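play_rows:
  series: [-0.015,0.002,-0.009,0.004,0.01,0.02,1,0,0,0,0,0,0.04,1,0,0,0,0,0,0.04,1,0,0,0,0,0,0.04,1,0,0,0,0,0,0.03,1,0,0,0,0,0,0,1]

```text
time: 15.1
tool_pos: [0.418, 0.2528, 0.0389]
ee_rot: [[0.108, 0.994, -0.0], [0.994, -0.108, -0.004], [-0.004, 0.0, -1.0]]
contact_force: [-0.2, 0.1, -1.5]
gripper_width: 0.287
```

Run:
```python
from h import *
go([.4166,.259,.017],84)
```

```text
t 15.1 pos [0.418, 0.2528, 0.0389] yaw 83.79 z [-0.0003, -0.0038, -1.0] q [0.37, 0.31, -0.47, 0.8, -0.0, 0.48] F [-0.2, 0.1, -1.5] w 0.287
turn [0.0001, 0.0019, -0.0018] shift after [0.012, -0.0041, 0.0439] shift now-axes [0.0121, -0.0041, 0.0438] dist 0.0228
```

play_rows:
  series: [0,0.002,-0.002,0.012,-0.004,0.01,1,0,0,0,0,0,0.015,1,0,0,0,0,0,0.014,1,0,0,0,0,0,0,1,0,0,0,0,0,0,1]

```text
time: 15.6
tool_pos: [0.4181, 0.2585, 0.019]
ee_rot: [[0.106, 0.994, 0.001], [0.994, -0.106, 0.001], [0.001, 0.001, -1.0]]
contact_force: [0.9, 0.5, -2.1]
gripper_width: 0.286
```

Run:
```python
from h import *
go([.4166,.259,.0155],84)
```

```text
t 15.6 pos [0.4181, 0.2585, 0.019] yaw 83.93 z [0.0015, 0.0007, -1.0] q [0.38, 0.33, -0.49, 0.75, 0.0, 0.49] F [0.9, 0.5, -2.1] w 0.286
turn [0.0007, -0.0004, -0.0006] shift after [0.0007, -0.0031, 0.0071] shift now-axes [0.0007, -0.0031, 0.0071] dist 0.0039
```

play_rows:
  series: [0,0,0,0,-0.001,0.006,1,0,0,0,0,0,0,1,0,0,0,0,0,0,0.5,0,0,0,0,0,0,0,0,0,0,0,0,0,0,0,0,0,0,0,-0.02,0,0,0,0,0,0,-0.05,0,0,0,0,0,0,-0.08,0,0,0,0,0,0,-0.08,0,0,0,0,0,0,-0.08,0]

```text
time: 16.6
tool_pos: [0.415, 0.2576, 0.1756]
ee_rot: [[0.105, 0.994, -0.004], [0.994, -0.105, -0.002], [-0.002, -0.004, -1.0]]
contact_force: [0.8, 1.3, 0.2]
gripper_width: 0.998
```

play_rows:
  series: [0,0,0,0,0,-0.08,0,0,0,0,0,0,0,0]

```text
time: 16.8
tool_pos: [0.4163, 0.2582, 0.224]
ee_rot: [[0.105, 0.994, 0.004], [0.994, -0.105, 0.002], [0.002, 0.004, -1.0]]
contact_force: [1.0, 0.2, 0.6]
gripper_width: 0.996
```

Run:
```python
from h import *
o=st()
c,o=snap("wrist","w9")
snap("top","top9")
```

```text
t 16.8 pos [0.4163, 0.2582, 0.224] yaw 83.96 z [0.0045, 0.0018, -1.0] q [0.38, 0.16, -0.15, 1.26, -0.0, 0.49] F [1.0, 0.2, 0.6] w 0.996
```

View pics/w9.png

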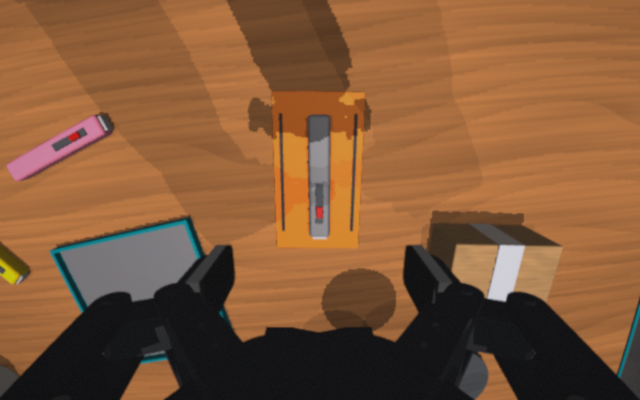

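View pics/top9.png

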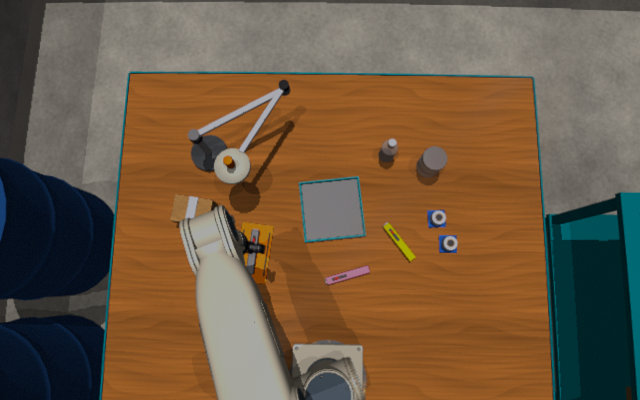

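The knife lies centred lengthways on the mat; the tray is empty. Next, the rolls.

Run:
```python
from h import *
go([.48,-.385,.30],6)
```

```text
t 16.9 pos [0.4149, 0.2576, 0.2196] yaw 83.96 z [-0.0011, -0.0004, -1.0] q [0.38, 0.16, -0.16, 1.25, 0.0, 0.49] F [-0.1, 0.3, -1.2] w 1.001
turn [-0.0003, 0.0006, 0.6803] shift after [-0.005, 1.2918, -0.1608] shift now-axes [-1.2645, 0.2645, -0.1604] dist 0.6509
```

play_rows:
  series: [0,0,0.068,0,0,-0.01,0,0,0,0.068,0,0,-0.01,0,0,0,0.068,0,0,-0.01,0,0,0,0.068,0,0,-0.01,0,0,0,0.068,0,0,-0.01,0,0,0,0.068,0,0,-0.01,0,0,0,0.068,0,0,-0.02,0,0,0,0.068,0,0,-0.02,0,0,0,0.068,0,0,-0.02,0,0,0,0.068,0,0,-0.02,0]

```text
time: 17.9
tool_pos: [0.4092, 0.2552, 0.2774]
ee_rot: [[0.998, 0.052, -0.027], [0.052, -0.999, -0.011], [-0.028, 0.01, -1.0]]
contact_force: [0.1, 1.0, -0.5]
gripper_width: 1.0
```

play_rows:
  series: [0,0,0,0,0.09,0,0,0,0,0,0,0.1,0,0,0,0,0,0,0.1,0,0,0,0,0,0,0.1,0,0,0,0,0,0,0.1,0,0,0,0,0,0,0.1,0,0,0,0,0,0,0.1,0,0,0,0,0,0,0.1,0,0,0,0,0,0,0.1,0,0,0,0,0,0,0.1,0,0]

```text
time: 18.9
tool_pos: [0.4278, -0.239, 0.2696]
ee_rot: [[0.997, 0.055, -0.047], [0.055, -0.998, -0.005], [-0.047, 0.003, -0.999]]
contact_force: [1.7, -0.0, 0.4]
gripper_width: 1.003
```

Run:
```python
from h import *
go([.48,-.385,.30],6)
```

```text
t 18.9 pos [0.4278, -0.239, 0.2696] yaw 3.16 z [-0.047, -0.0054, -0.9989] q [-0.66, 0.17, -0.02, 1.42, -0.03, 0.85] F [1.7, -0.0, 0.4] w 1.003
turn [0.0008, 0.0236, -0.0248] shift after [0.0733, 0.3013, -0.0609] shift now-axes [0.0852, 0.2974, -0.0642] dist 0.158
```

play_rows:
  series: [0,0.024,-0.025,0,0,0,0,0,0,0,0.018,0.075,-0.015,0,0,0,0,0.018,0.075,-0.015,0,0,0,0,0.018,0.075,-0.015,0,0,0,0,0.018,0.075,-0.015,0,0,0,0,0,0,0,0]

```text
time: 19.5
tool_pos: [0.4755, -0.3942, 0.2862]
ee_rot: [[0.995, 0.099, -0.014], [0.099, -0.995, 0.013], [-0.013, -0.015, -1.0]]
contact_force: [-0.8, 1.1, -1.1]
gripper_width: 0.998
```

Run:
```python
from h import *
st()
c,o=snap("wrist","w10")
m=mask(c,(105,120,60),(125,255,255))
print(blobs(m))
```

```text
t 19.5 pos [0.4755, -0.3942, 0.2862] yaw 5.7 z [-0.0139, 0.0134, -0.9998] q [-0.83, 0.39, 0.33, 1.53, -0.0, 0.64] F [-0.8, 1.1, -1.1] w 0.998
[([347, 141, 43, 40, 478], [361.5, 154.6]), ([287, 159, 41, 42, 427], [310.5, 171.5]), ([378, 176, 8, 6, 27], [382.6, 179.4]), ([286, 186, 7, 12, 42], [287.9, 192.7])]
```

View pics/w10.png

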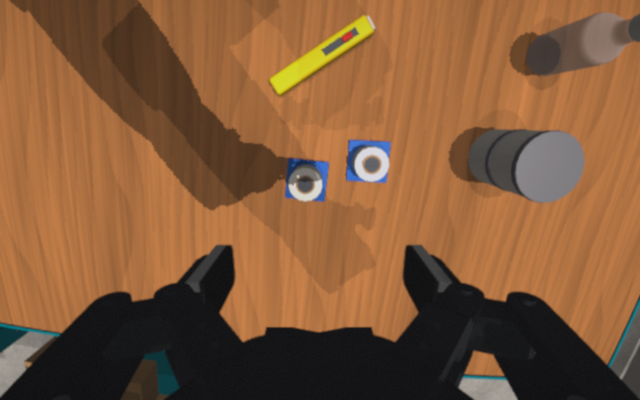

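Run:
```python
from h import *
snap("wrist","w11",(270,125,140,90),5.5)
```

```text
(no output)
```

View pics/w11.png

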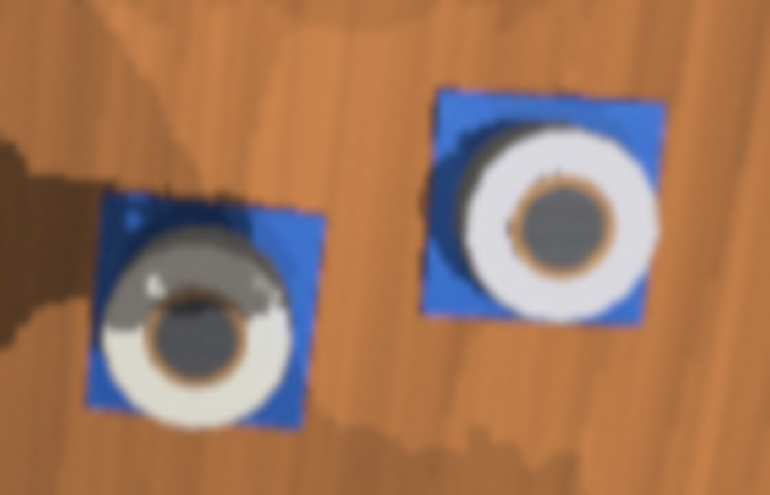

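Run:
```python
from h import *
o=st();c=robot.camera("wrist");t=robot.camera("top")
W=lambda l:[( (x+.5)/5.5-.5+270,(y+.5)/5.5-.5+125) for x,y in l]
A=toplane(c,W([(102,194),(325,214),(301,429),(87,407)]),.004,o)
B=toplane(c,W([(438,89),(664,102),(643,325),(422,315)]),.004,o)
for n,Q,r in (("A",A,(196,333)),("B",B,(561,226))):
    e=Q[1]-Q[0];f=Q[2]-Q[3];g=Q[0]-Q[3];h=Q[1]-Q[2]
    print(n,Q.mean(0),[np.degrees(np.arctan2(v[1],v[0])) for v in (e,f,g,h)],[np.linalg.norm(v) for v in (e,g)],toplane(c,W([r]),.036,o))
```

```text
t 19.6 pos [0.4747, -0.3909, 0.2866] yaw 5.79 z [-0.0143, 0.0147, -0.9998] q [-0.82, 0.38, 0.32, 1.53, -0.0, 0.64] F [-0.1, -0.3, 0.3] w 1.001
A [ 0.45557055 -0.4079147   0.004     ] [np.float64(0.7230824747717153), np.float64(-0.08476477956364743), np.float64(90.25525641459554), np.float64(89.924294903793)] [np.float64(0.05951028509783795), np.float64(0.058729913607533886)] [[ 0.45528685 -0.40689435  0.036     ]]
B [ 0.54244949 -0.37080082  0.004     ] [np.float64(2.8122128459158686), np.float64(3.36883759600613), np.float64(93.13322230511827), np.float64(93.73815292830415)] [np.float64(0.05932568844635338), np.float64(0.06008849506346248)] [[ 0.54220505 -0.37081317  0.036     ]]
```

Run:
```python
from h import *
go([.5423,-.3705,.12],3.2)
```

```text
t 19.7 pos [0.4747, -0.3895, 0.2882] yaw 5.86 z [-0.013, 0.0131, -0.9998] q [-0.82, 0.38, 0.32, 1.53, -0.0, 0.65] F [-0.4, 0.3, 0.3] w 1.004
turn [-0.0071, 0.0059, 0.0232] shift after [0.1372, -0.0304, 0.3364] shift now-axes [0.1423, -0.0192, 0.335] dist 0.1823
```

play_rows:
  series: [-0.007,0.006,0.023,0.03,-0.006,0,0.1,0,0,0,0.035,-0.006,0.06,0.1,0,0,0,0.035,-0.006,0.06,0.1,0,0,0,0.035,-0.006,0.06,0.1,0,0,0,0,0,0.06,0.1,0,0,0,0,0,0.06,0.1,0,0,0,0,0,0,0.1]

```text
time: 20.4
tool_pos: [0.5423, -0.3628, 0.1377]
ee_rot: [[0.998, 0.062, 0.005], [0.062, -0.998, -0.003], [0.004, 0.004, -1.0]]
contact_force: [-0.8, 0.1, -0.1]
gripper_width: 0.901
```

Run:
```python
from h import *
go([.5423,-.3705,.06],3.2)
c,o=snap("wrist","w12")
print(proj(c,[[.5423,-.3705,.036]],o))
```

```text
t 20.4 pos [0.5423, -0.3628, 0.1377] yaw 3.53 z [0.0045, -0.0034, -1.0] q [-0.72, 0.47, 0.08, 1.18, 0.0, 0.79] F [-0.8, 0.1, -0.1] w 0.901
turn [0.0018, -0.0021, 0.0029] shift after [-0.0009, 0.0153, 0.1553] shift now-axes [-0.0017, 0.0147, 0.1554] dist 0.078
[[316.74347997 210.66134148]]
```

View pics/w12.png

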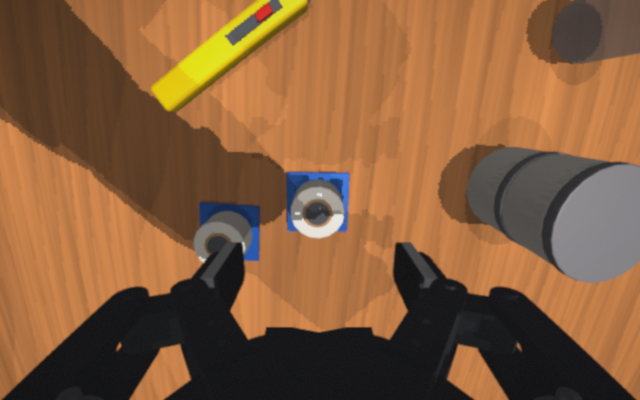

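play_rows:
  series: [0,0,0.06,0,0,0,0.2,0,0,0.05,0,0,0,0.2,0,0,0,0,0.007,0.05,0.2,0,0,0,0,0.007,0.05,0.2,0,0,0,0,0,0.04,0.2,0,0,0,0,0,0,0.2]

```text
time: 21.05
tool_pos: [0.546, -0.3717, 0.0853]
ee_rot: [[0.986, -0.165, 0.022], [-0.164, -0.986, -0.018], [0.024, 0.015, -1.0]]
contact_force: [-0.1, 0.2, -0.0]
gripper_width: 0.801
```

Run:
```python
from h import *
go([.5423,-.3705,.018],-9)
```

```text
t 21.05 pos [0.546, -0.3717, 0.0853] yaw -9.46 z [0.0216, -0.0184, -0.9996] q [-0.72, 0.5, -0.0, 1.04, 0.0, 1.01] F [-0.1, 0.2, -0.0] w 0.801
turn [0.0073, -0.0122, -0.0041] shift after [-0.0077, -0.0012, 0.1345] shift now-axes [-0.011, -0.0031, 0.1342] dist 0.0674
```

play_rows:
  series: [0.007,-0.012,-0.004,-0.008,-0.001,0.01,0.2,0,0,0,0,0,0.03,0.2,0,0,0,0,0,0.03,0.2,0,0,0,0,0,0.03,0.2,0,0,0,0,0,0.01,0.2,0,0,0,0,0,0,0.2]

```text
time: 21.65
tool_pos: [0.5441, -0.3719, 0.0327]
ee_rot: [[0.988, -0.155, 0.005], [-0.155, -0.988, -0.005], [0.005, 0.004, -1.0]]
contact_force: [0.5, 0.3, 1.1]
gripper_width: 0.799
```

Run:
```python
from h import *
go([.5423,-.3705,.018],-9)
```

```text
t 21.65 pos [0.5441, -0.3719, 0.0327] yaw -8.93 z [0.0045, -0.0046, -1.0] q [-0.73, 0.55, -0.05, 0.96, -0.0, 1.0] F [0.5, 0.3, 1.1] w 0.799
turn [0.0019, -0.0026, 0.0006] shift after [-0.0039, -0.0022, 0.0293] shift now-axes [-0.0041, -0.0023, 0.0293] dist 0.0148
```

play_rows:
  series: [0.002,-0.003,0,-0.004,-0.002,0.01,0.2,0,0,0,0,0,0.014,0.2,0,0,0,0,0,0,0.2,0,0,0,0,0,0,0.6,0,0,0,0,0,0,1,0,0,0,0,0,0,1,0,0,0,0,0,0,1]

```text
time: 22.35
tool_pos: [0.5428, -0.3711, 0.0216]
ee_rot: [[0.988, -0.155, 0.001], [-0.155, -0.988, -0.001], [0.001, 0.001, -1.0]]
contact_force: [0.2, -0.2, -0.7]
gripper_width: 0.542
```

Run:
```python
from h import *
go([.5423,-.3705,.018],-9)
```

```text
t 22.35 pos [0.5428, -0.3711, 0.0216] yaw -8.93 z [0.0006, -0.001, -1.0] q [-0.73, 0.56, -0.07, 0.94, -0.0, 1.0] F [0.2, -0.2, -0.7] w 0.542
turn [0.0004, -0.0004, 0.0006] shift after [-0.0012, -0.001, 0.0072] shift now-axes [-0.0012, -0.001, 0.0072] dist 0.0037
```

play_rows:
  series: [0,0,0,0,0,-0.02,1,0,0,0,0,0,-0.04,1,0,0,0,0,0,-0.05,1,0,0,0,0,0,-0.05,1,0,0,0,0,0,-0.05,1,0,0,0,0,0,-0.03,1,0,0,0,0,0,0,1]

```text
time: 23.05
tool_pos: [0.5423, -0.3706, 0.1496]
ee_rot: [[0.988, -0.155, 0.001], [-0.155, -0.988, -0.001], [0.001, 0.001, -1.0]]
contact_force: [0.0, -1.0, -0.9]
gripper_width: 0.542
```

Run:
```python
from h import *
go([.5636,.0417,.13],-6)
snap("wrist","w13")
```

```text
t 23.05 pos [0.5423, -0.3706, 0.1496] yaw -8.93 z [0.0005, -0.0009, -1.0] q [-0.73, 0.47, 0.12, 1.22, -0.0, 1.0] F [0.0, -1.0, -0.9] w 0.542
turn [0.0004, -0.0003, -0.0256] shift after [-0.0439, -0.8245, 0.0392] shift now-axes [-0.086, -0.8212, 0.0385] dist 0.4133
```

View pics/w13.png

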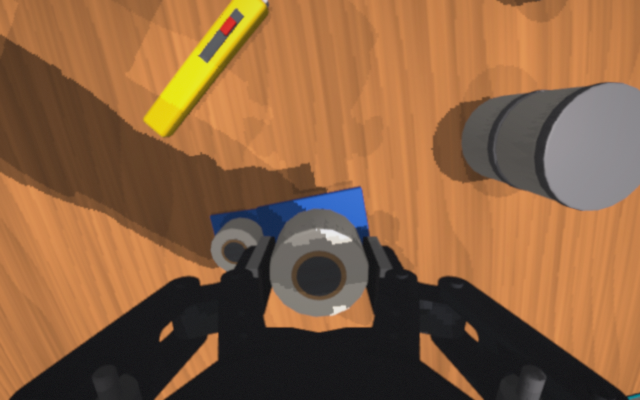

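play_rows:
  series: [0,0,-0.026,0,-0.03,0,1,0,0,0,-0.005,-0.08,0,1,0,0,0,-0.005,-0.08,0,1,0,0,0,-0.005,-0.08,0,1,0,0,0,-0.005,-0.08,0,1,0,0,0,-0.005,-0.08,0,1,0,0,0,-0.005,-0.08,0,1,0,0,0,-0.005,-0.08,0,1,0,0,0,-0.005,-0.08,0,1,0,0,0,0,-0.05,0,1]

```text
time: 24.1
tool_pos: [0.5551, 0.0004, 0.1377]
ee_rot: [[0.994, -0.109, -0.014], [-0.109, -0.994, 0.005], [-0.014, -0.004, -1.0]]
contact_force: [-0.0, 0.0, -0.5]
gripper_width: 0.543
```

Run:
```python
from h import *
go([.5636,.0417,.1],-6)
```

```text
t 24.1 pos [0.5551, 0.0004, 0.1377] yaw -6.26 z [-0.0137, 0.0053, -0.9999] q [-0.15, 0.32, -0.15, 1.11, 0.0, 1.53] F [-0.0, 0.0, -0.5] w 0.543
turn [-0.0019, 0.0071, -0.0023] shift after [0.0083, -0.084, 0.0753] shift now-axes [0.009, -0.0837, 0.0755] dist 0.0566
```

play_rows:
  series: [-0.002,0.007,-0.002,0.004,-0.03,0,1,0,0,0,0.004,-0.035,0,1,0,0,0,0,-0.018,0.03,1,0,0,0,0,0,0.03,1,0,0,0,0,0,0,1]

```text
time: 24.6
tool_pos: [0.5604, 0.0482, 0.1021]
ee_rot: [[0.995, -0.098, -0.007], [-0.098, -0.995, 0.001], [-0.007, -0.0, -1.0]]
contact_force: [-0.6, -0.4, -1.9]
gripper_width: 0.541
```

Run:
```python
from h import *
go([.5636,.0417,.027],-6)
snap("wrist","w14")
```

```text
t 24.6 pos [0.5604, 0.0482, 0.1021] yaw -5.64 z [-0.0066, 0.0009, -1.0] q [-0.06, 0.36, -0.2, 1.02, 0.0, 1.61] F [-0.6, -0.4, -1.9] w 0.541
turn [-0.0001, 0.0033, 0.0032] shift after [0.0078, 0.0123, 0.1503] shift now-axes [0.0087, 0.0124, 0.1502] dist 0.0755
```

View pics/w14.png

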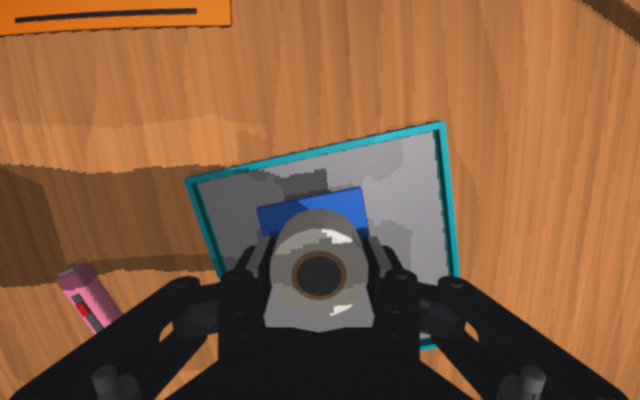

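play_rows:
  series: [0,0.003,0.003,0.008,0.012,0.01,1,0,0,0,0,0,0.03,1,0,0,0,0,0,0.03,1,0,0,0,0,0,0.03,1,0,0,0,0,0,0.02,1,0,0,0,0,0,0,1,0,0,0,0,0,0,1]

```text
time: 25.35
tool_pos: [0.5671, 0.0371, 0.043]
ee_rot: [[0.994, -0.11, 0.006], [-0.11, -0.994, -0.001], [0.006, 0.0, -1.0]]
contact_force: [-0.4, 0.0, 0.4]
gripper_width: 0.542
```

Run:
```python
from h import *
go([.5636,.0417,.027],-6)
```

```text
t 25.35 pos [0.5671, 0.0371, 0.043] yaw -6.31 z [0.0063, -0.0009, -1.0] q [-0.08, 0.41, -0.28, 0.87, -0.0, 1.6] F [-0.4, 0.0, 0.4] w 0.542
turn [0.0001, -0.0032, -0.0027] shift after [-0.0078, -0.0084, 0.032] shift now-axes [-0.0081, -0.0084, 0.0319] dist 0.017
```

play_rows:
  series: [0,-0.003,-0.002,-0.008,-0.01,0,1,0,0,0,0,0,0.014,1,0,0,0,0,0,0.014,1,0,0,0,0,0,0,1,0,0,0,0,0,0,1]

```text
time: 25.85
tool_pos: [0.5644, 0.0429, 0.0297]
ee_rot: [[0.994, -0.106, 0.003], [-0.106, -0.994, -0.0], [0.003, 0.0, -1.0]]
contact_force: [0.2, -0.1, -1.4]
gripper_width: 0.544
```

Run:
```python
from h import *
go([.5636,.0417,.0266],-6)
```

```text
t 25.85 pos [0.5644, 0.0429, 0.0297] yaw -6.06 z [0.003, -0.0005, -1.0] q [-0.07, 0.42, -0.3, 0.84, -0.0, 1.6] F [0.2, -0.1, -1.4] w 0.544
turn [0.0001, -0.0015, -0.0005] shift after [-0.0013, 0.0026, 0.0062] shift now-axes [-0.0014, 0.0026, 0.0062] dist 0.0034
```

play_rows:
  series: [0,0,0,0,0,0.006,1,0,0,0,0,0,0.001,1,0,0,0,0,0,0,0.3,0,0,0,0,0,0,0.2,0,0,0,0,0,0,0.2,0,0,0,0,0,-0.02,0.2,0,0,0,0,0,-0.05,0.2,0,0,0,0,0,-0.08,0.2,0,0,0,0,0,-0.08,0.2,0,0,0,0,0,0,0.2]

```text
time: 26.85
tool_pos: [0.5639, 0.0429, 0.1479]
ee_rot: [[0.994, -0.106, 0.003], [-0.106, -0.994, -0.001], [0.003, 0.0, -1.0]]
contact_force: [1.5, -0.4, -0.1]
gripper_width: 0.8
```

Run:
```python
from h import *
go([.47,-.39,.2],0)
snap("wrist","w15");t,_=snap("top","top15")
m=mask(t,(105,120,60),(125,255,255));print([b for b in blobs(m,10) if b[0][0]>200])
```

```text
t 26.85 pos [0.5639, 0.0429, 0.1479] yaw -6.07 z [0.0031, -0.0005, -1.0] q [-0.07, 0.32, -0.12, 1.12, -0.0, 1.6] F [1.5, -0.4, -0.1] w 0.8
turn [0.0002, -0.0016, -0.053] shift after [-0.1878, 0.8658, -0.1043] shift now-axes [-0.0949, 0.8808, -0.1044] dist 0.446
[([439, 235, 18, 18, 88], [444.6, 245.0])]
```

View pics/w15.png

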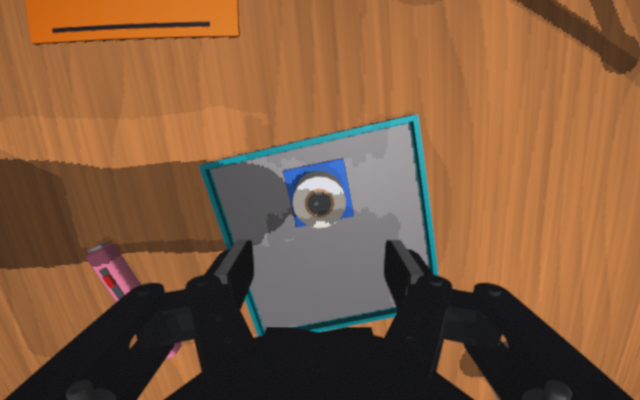

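View pics/top15.png

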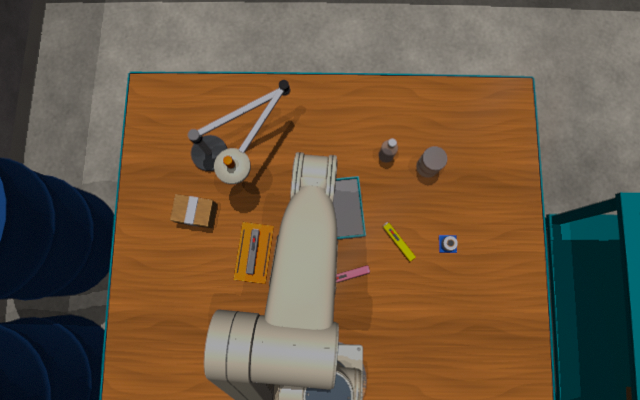

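Roll one lies flat in the left half of the tray; the other roll is still at (449,244) in the top view. Going for it.

play_rows:
  series: [0,0,0,-0.009,0.05,-0.005,0.2,0,0,0,-0.009,0.095,-0.005,0.2,0,0,0,-0.009,0.095,-0.005,0.2,0,0,0,-0.009,0.095,-0.005,0.2,0,0,0,-0.009,0.095,-0.005,0.2,0,0,0,-0.009,0.095,-0.005,0.2,0,0,0,-0.009,0.095,-0.005,0.2,0,0,0,-0.009,0.095,-0.005,0.2,0,0,0,-0.009,0.095,-0.005,0.2,0,0,0,-0.009,0.07,0,0.2]

```text
time: 27.95
tool_pos: [0.4644, -0.3991, 0.1551]
ee_rot: [[0.995, -0.097, -0.017], [-0.096, -0.995, 0.01], [-0.018, -0.008, -1.0]]
contact_force: [0.6, 0.1, 0.3]
gripper_width: 0.798
```

Run:
```python
from h import *
go([.4554,-.407,.15],0)
```

```text
t 27.95 pos [0.4644, -0.3991, 0.1551] yaw -5.53 z [-0.0169, 0.0096, -0.9998] q [-0.84, 0.41, 0.03, 1.21, -0.01, 0.82] F [0.6, 0.1, 0.3] w 0.798
turn [-0.0044, 0.0087, -0.0483] shift after [-0.018, 0.0159, 0.0103] shift now-axes [-0.0162, 0.0176, 0.0104] dist 0.013
```

play_rows:
  series: [-0.004,0.009,-0.048,-0.01,0.008,0,0.2,0,0,0,-0.008,0.006,0.02,0.2,0,0,0,0,0,0.03,0.2,0,0,0,0,0,0,0.2,0,0,0,0,0,0,0.2]

```text
time: 28.45
tool_pos: [0.4506, -0.4086, 0.1221]
ee_rot: [[1.0, -0.011, -0.006], [-0.011, -1.0, 0.008], [-0.007, -0.008, -1.0]]
contact_force: [0.4, -0.4, -0.1]
gripper_width: 0.801
```

Run:
```python
from h import *
go([.4554,-.407,.02],0)
c,o=snap("wrist","w16")
print(proj(c,[[.4554,-.407,.036]],o))
```

```text
t 28.45 pos [0.4506, -0.4086, 0.1221] yaw -0.63 z [-0.0064, 0.0079, -0.9999] q [-0.87, 0.42, -0.05, 1.12, 0.0, 0.71] F [0.4, -0.4, -0.1] w 0.801
turn [-0.0039, 0.0032, -0.0055] shift after [0.0096, -0.0031, 0.2042] shift now-axes [0.0108, -0.0016, 0.2041] dist 0.1022
[[324.37534177 206.89405295]]
```

View pics/w16.png

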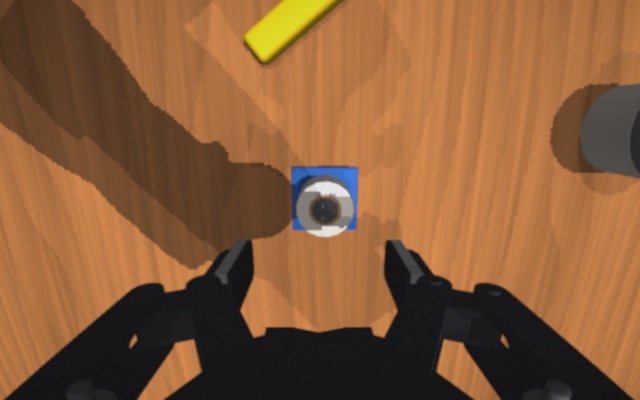

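Predicted roll top (324,207) matches the picture (325,208).

play_rows:
  series: [-0.004,0.003,-0.005,0.01,-0.003,0.01,0.2,0,0,0,0,0,0.04,0.2,0,0,0,0,0,0.04,0.2,0,0,0,0,0,0.04,0.2,0,0,0,0,0,0.04,0.2,0,0,0,0,0,0,0.2,0,0,0,0,0,0,0.2]

```text
time: 29.2
tool_pos: [0.4609, -0.4049, 0.037]
ee_rot: [[1.0, 0.005, 0.006], [0.005, -1.0, -0.007], [0.005, 0.007, -1.0]]
contact_force: [0.7, 0.3, 0.3]
gripper_width: 0.801
```

Run:
```python
from h import *
go([.4554,-.407,.02],0)
```

```text
t 29.2 pos [0.4609, -0.4049, 0.037] yaw 0.28 z [0.0055, -0.0068, -1.0] q [-0.86, 0.48, -0.18, 0.9, -0.0, 0.71] F [0.7, 0.3, 0.3] w 0.801
turn [0.0034, -0.0028, 0.0024] shift after [-0.011, 0.0043, 0.0341] shift now-axes [-0.0112, 0.004, 0.034] dist 0.018
```

play_rows:
  series: [0.003,-0.003,0.002,-0.011,0.004,0.005,0.2,0,0,0,0,0,0.014,0.2,0,0,0,0,0,0.014,0.2,0,0,0,0,0,0,0.2,0,0,0,0,0,0,0.2]

```text
time: 29.7
tool_pos: [0.4563, -0.4081, 0.0224]
ee_rot: [[1.0, 0.001, 0.002], [0.001, -1.0, -0.004], [0.002, 0.004, -1.0]]
contact_force: [0.1, 0.5, 0.1]
gripper_width: 0.8
```

Run:
```python
from h import *
go([.4554,-.407,.02],0)
```

```text
t 29.7 pos [0.4563, -0.4081, 0.0224] yaw 0.04 z [0.0022, -0.0041, -1.0] q [-0.87, 0.5, -0.19, 0.88, -0.0, 0.7] F [0.1, 0.5, 0.1] w 0.8
turn [0.0021, -0.0011, 0.0004] shift after [-0.0019, -0.0023, 0.0048] shift now-axes [-0.0019, -0.0023, 0.0048] dist 0.0028
```

play_rows:
  series: [0.002,-0.001,0,-0.002,0.002,0.003,0.2,0,0,0,0,0,0,0.6,0,0,0,0,0,0,1,0,0,0,0,0,0,1,0,0,0,0,0,0,1]

```text
time: 30.2
tool_pos: [0.4555, -0.4096, 0.0217]
ee_rot: [[1.0, 0.001, 0.001], [0.001, -1.0, -0.001], [0.001, 0.001, -1.0]]
contact_force: [0.3, -0.2, -0.9]
gripper_width: 0.541
```

Run:
```python
from h import *
st()
```

```text
t 30.2 pos [0.4555, -0.4096, 0.0217] yaw 0.04 z [0.0009, -0.0006, -1.0] q [-0.87, 0.5, -0.19, 0.88, 0.0, 0.7] F [0.3, -0.2, -0.9] w 0.541
```

play_rows:
  series: [0,0,0,0,0,-0.02,1,0,0,0,0,0,-0.04,1,0,0,0,0,0,-0.05,1,0,0,0,0,0,-0.05,1,0,0,0,0,0,-0.05,1,0,0,0,0,0,-0.03,1,0,0,0,0,0,0,1]

```text
time: 30.9
tool_pos: [0.4549, -0.4088, 0.1491]
ee_rot: [[1.0, 0.001, 0.0], [0.001, -1.0, 0.0], [0.0, -0.0, -1.0]]
contact_force: [0.2, -0.4, -1.8]
gripper_width: 0.543
```

Run:
```python
from h import *
go([.5744,-.0577,.14],6)
snap("wrist","w17")
```

```text
t 30.9 pos [0.4549, -0.4088, 0.1491] yaw 0.04 z [0.0, 0.0004, -1.0] q [-0.87, 0.4, -0.0, 1.17, 0.0, 0.7] F [0.2, -0.4, -1.8] w 0.543
turn [-0.0002, -0.0, -0.052] shift after [0.311, -0.6734, 0.0182] shift now-axes [0.2395, -0.702, 0.0184] dist 0.371
```

View pics/w17.png

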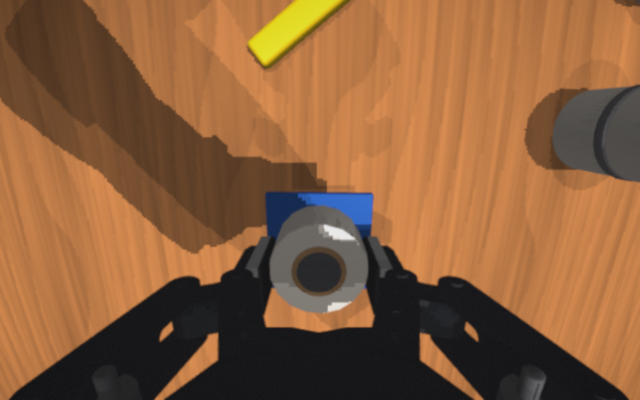

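play_rows:
  series: [0,0,-0.052,0,0,0,1,0,0,0,0.02,-0.045,0,1,0,0,0,0.038,-0.08,0,1,0,0,0,0.038,-0.08,0,1,0,0,0,0.038,-0.08,0,1,0,0,0,0.038,-0.08,0,1,0,0,0,0.038,-0.08,0,1,0,0,0,0.038,-0.08,0,1,0,0,0,0.038,-0.08,0,1,0,0,0,0,0,0,1]

```text
time: 31.95
tool_pos: [0.5633, -0.0801, 0.1373]
ee_rot: [[0.995, 0.104, -0.013], [0.104, -0.995, 0.009], [-0.012, -0.01, -1.0]]
contact_force: [-0.6, -0.9, -1.4]
gripper_width: 0.54
```

Run:
```python
from h import *
go([.5744,-.0577,.11],6)
```

```text
t 31.95 pos [0.5633, -0.0801, 0.1373] yaw 5.97 z [-0.0133, 0.0089, -0.9999] q [-0.29, 0.35, -0.12, 1.12, 0.0, 1.18] F [-0.6, -0.9, -1.4] w 0.54
turn [-0.0051, 0.0061, -0.0003] shift after [0.0268, -0.0422, 0.0546] shift now-axes [0.0274, -0.0417, 0.0547] dist 0.037
```

play_rows:
  series: [-0.005,0.006,0,0.013,-0.02,0,1,0,0,0,0.013,-0.022,0.01,1,0,0,0,0,0,0.03,1,0,0,0,0,0,0.03,1,0,0,0,0,0,0.03,1,0,0,0,0,0,0,1,0,0,0,0,0,0,1]

```text
time: 32.65
tool_pos: [0.5718, -0.0559, 0.0794]
ee_rot: [[0.994, 0.105, -0.01], [0.105, -0.994, 0.002], [-0.009, -0.003, -1.0]]
contact_force: [0.4, 0.2, -0.4]
gripper_width: 0.54
```

Run:
```python
from h import *
go([.5744,-.0577,.0267],6)
c,o=snap("wrist","w18")
```

```text
t 32.65 pos [0.5718, -0.0559, 0.0794] yaw 6.03 z [-0.0097, 0.0019, -1.0] q [-0.24, 0.4, -0.2, 0.99, -0.0, 1.22] F [0.4, 0.2, -0.4] w 0.54
turn [-0.0014, 0.0047, 0.0003] shift after [0.0048, 0.0042, 0.1054] shift now-axes [0.0058, 0.0045, 0.1054] dist 0.0528
```

View pics/w18.png

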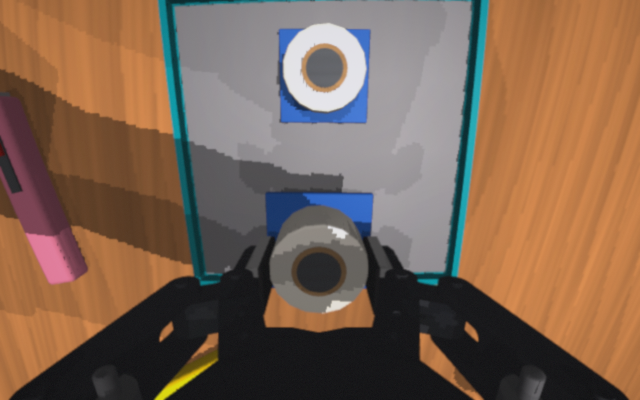

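play_rows:
  series: [-0.001,0.005,0,0.005,0.004,0.01,1,0,0,0,0,0,0.03,1,0,0,0,0,0,0.03,1,0,0,0,0,0,0.015,1,0,0,0,0,0,0,1,0,0,0,0,0,0,1]

```text
time: 33.3
tool_pos: [0.5771, -0.0593, 0.0382]
ee_rot: [[0.995, 0.104, 0.008], [0.104, -0.995, -0.001], [0.008, 0.002, -1.0]]
contact_force: [0.2, 1.1, -1.3]
gripper_width: 0.543
```

Run:
```python
from h import *
go([.5744,-.0577,.0267],6)
```

```text
t 33.3 pos [0.5771, -0.0593, 0.0382] yaw 5.96 z [0.0083, -0.0008, -1.0] q [-0.25, 0.43, -0.26, 0.87, 0.0, 1.22] F [0.2, 1.1, -1.3] w 0.543
turn [0.0008, -0.0041, -0.0004] shift after [-0.0051, -0.0038, 0.023] shift now-axes [-0.0053, -0.0039, 0.023] dist 0.012
```

play_rows:
  series: [0.001,-0.004,0,-0.005,-0.004,0,1,0,0,0,0,0,0.01,1,0,0,0,0,0,0.01,1,0,0,0,0,0,0,1,0,0,0,0,0,0,1]

```text
time: 33.8
tool_pos: [0.5752, -0.0577, 0.0292]
ee_rot: [[0.995, 0.104, 0.002], [0.104, -0.995, -0.0], [0.002, 0.001, -1.0]]
contact_force: [-0.0, -0.5, -0.8]
gripper_width: 0.544
```

Run:
```python
from h import *
go([.5744,-.0577,.0267],6)
```

```text
t 33.8 pos [0.5752, -0.0577, 0.0292] yaw 5.96 z [0.0024, -0.0003, -1.0] q [-0.25, 0.44, -0.27, 0.86, 0.0, 1.22] F [-0.0, -0.5, -0.8] w 0.544
turn [0.0003, -0.0012, -0.0003] shift after [-0.0016, -0.0001, 0.005] shift now-axes [-0.0017, -0.0001, 0.005] dist 0.0026
```

play_rows:
  series: [0,0,0,0,0,0.005,1,0,0,0,0,0,0.001,1,0,0,0,0,0,0,0.3,0,0,0,0,0,0,0.2,0,0,0,0,0,0,0.2,0,0,0,0,0,-0.02,0.2,0,0,0,0,0,-0.05,0.2,0,0,0,0,0,-0.08,0.2,0,0,0,0,0,-0.08,0.2,0,0,0,0,0,-0.08,0]

```text
time: 34.8
tool_pos: [0.5722, -0.0571, 0.1837]
ee_rot: [[0.995, 0.104, -0.007], [0.104, -0.995, 0.002], [-0.006, -0.003, -1.0]]
contact_force: [1.0, -0.3, -0.5]
gripper_width: 0.944
```

play_rows:
  series: [0,0,0,-0.03,0,-0.08,0,0,0,0,-0.03,0,-0.08,0,0,0,0,-0.03,0,-0.08,0,0,0,0,-0.03,0,-0.06,0,0,0,0,0,0,0,0]

```text
time: 35.3
tool_pos: [0.5105, -0.0633, 0.3501]
ee_rot: [[0.995, 0.104, 0.006], [0.104, -0.995, -0.002], [0.006, 0.002, -1.0]]
contact_force: [0.3, 0.5, -0.2]
gripper_width: 0.999
```

Run:
```python
from h import *
go([.55,.1,.36],60)
snap("wrist","w19");t,_=snap("top","top19");snap("side","side19")
print('knob',[ (b,toplane(t,[b[1]],.289).round(4).tolist()) for b in blobs(mask(t,(8,200,120),(20,255,255)))])
```

```text
t 35.3 pos [0.5105, -0.0633, 0.3501] yaw 5.99 z [0.0058, -0.0016, -1.0] q [-0.29, 0.18, 0.2, 1.58, 0.0, 1.18] F [0.3, 0.5, -0.2] w 0.999
turn [0.0024, -0.0021, -0.4713] shift after [0.3223, -0.0949, -0.0199] shift now-axes [0.1128, -0.3165, -0.02] dist 0.1683
knob [(([224, 156, 8, 9, 51], [227.3, 159.9]), [[0.6632, 0.3014, 0.289]]), (([233, 222, 41, 62, 1343], [253.4, 252.8]), [[0.3967, 0.2154, 0.289]])]
```

View pics/w19.png

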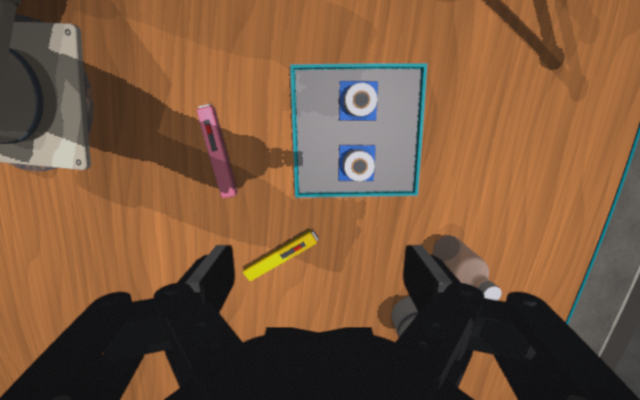

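View pics/top19.png

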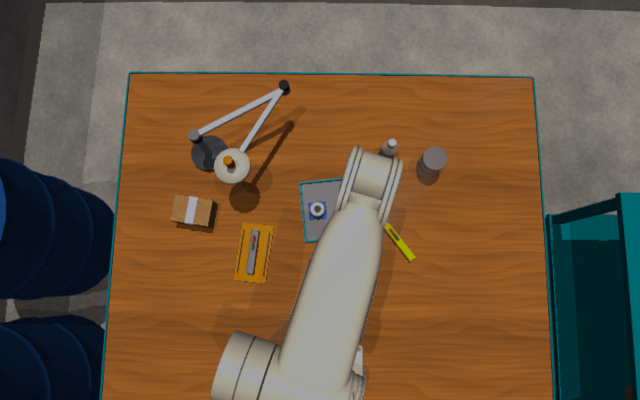

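View pics/side19.png

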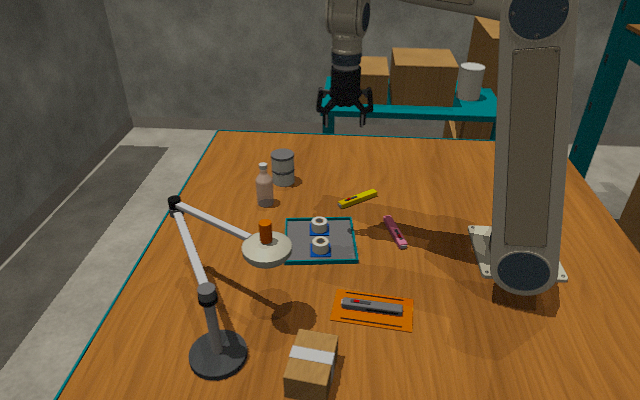

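Both rolls lie flat, side by side in the tray; the knife is on the mat; the knob is now at (0.663, 0.301). Back to the lamp.

play_rows:
  series: [0,0,-0.067,0,0,0,0,0,0,-0.067,0,0,0,0,0,0,-0.067,0,0,0,0,0,0,-0.067,0,0,0,0,0,0,-0.067,0,0,0,0,0,0,-0.067,0,0,0,0,0,0,-0.067,0,0,0,0,0,0,0,0,0,0,0]

```text
time: 36.25
tool_pos: [0.5113, -0.0618, 0.3298]
ee_rot: [[0.471, 0.882, -0.025], [0.882, -0.471, 0.008], [-0.005, -0.026, -1.0]]
contact_force: [0.8, 0.2, 0.2]
gripper_width: 0.995
```

Run:
```python
from h import *
go([.6632,.3014,.345],60)
```

```text
t 36.25 pos [0.5113, -0.0618, 0.3298] yaw 61.93 z [-0.0255, 0.008, -0.9996] q [-0.28, 0.21, 0.18, 1.57, 0.0, 0.21] F [0.8, 0.2, 0.2] w 0.995
turn [-0.0131, 0.0027, 0.0168] shift after [0.7811, -0.1001, -0.0304] shift now-axes [0.7838, -0.0747, -0.0323] dist 0.394
```

play_rows:
  series: [-0.013,0.003,0.017,0,0,-0.03,0,0,0,0,0.06,-0.007,-0.006,0,0,0,0,0.08,-0.01,-0.006,0,0,0,0,0.08,-0.01,-0.006,0,0,0,0,0.08,-0.01,-0.006,0,0,0,0,0.08,-0.01,-0.006,0,0,0,0,0.08,-0.01,-0.003,0,0,0,0,0.08,-0.01,-0.003,0,0,0,0,0,0,0,0]

```text
time: 37.15
tool_pos: [0.6277, 0.196, 0.3498]
ee_rot: [[0.54, 0.842, -0.019], [0.842, -0.54, 0.001], [-0.01, -0.017, -1.0]]
contact_force: [-0.5, 0.4, -0.2]
gripper_width: 0.998
```

Run:
```python
from h import *
go([.6632,.3014,.345],60)
```

```text
t 37.15 pos [0.6277, 0.196, 0.3498] yaw 57.34 z [-0.0192, 0.001, -0.9998] q [0.17, 0.48, 0.64, 1.75, 0.0, 0.74] F [-0.5, 0.4, -0.2] w 0.998
turn [-0.0085, 0.0046, -0.0233] shift after [0.2181, -0.0439, 0.0095] shift now-axes [0.2159, -0.0539, 0.0084] dist 0.1113
```

play_rows:
  series: [-0.008,0.005,-0.023,0.02,-0.005,0,0,0,0,0,0.05,-0.01,0,0,0,0,0,0.05,-0.01,0,0,0,0,0,0.05,-0.01,0,0,0,0,0,0.045,-0.008,0,0,0,0,0,0,0,0,0,0,0,0,0,0,0,0]

```text
time: 37.85
tool_pos: [0.6651, 0.3028, 0.3445]
ee_rot: [[0.504, 0.864, -0.002], [0.864, -0.504, -0.001], [-0.002, -0.002, -1.0]]
contact_force: [-0.1, 0.0, -0.2]
gripper_width: 0.999
```

Run:
```python
from h import *
go([.6632,.3014,.265],60)
c,o=snap("wrist","w20")
print(blobs(mask(c,(8,180,100),(20,255,255))), proj(c,[.6632,.3014,.29],o))
```

```text
t 37.85 pos [0.6651, 0.3028, 0.3445] yaw 59.72 z [-0.0023, -0.0007, -1.0] q [0.31, 0.65, 0.93, 1.86, 0.0, 0.84] F [-0.1, 0.0, -0.2] w 0.999
turn [-0.0008, 0.0009, -0.0024] shift after [-0.0043, -0.002, 0.1591] shift now-axes [-0.004, -0.0017, 0.1591] dist 0.0796
[([155, 0, 117, 114, 5408], [216.6, 53.1]), ([297, 202, 36, 35, 921], [315.8, 219.8])] [[314.88250024 219.28022751]]
```

View pics/w20.png

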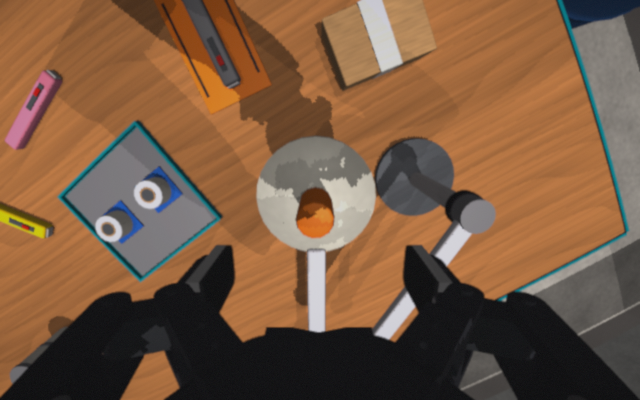

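play_rows:
  series: [0,0,-0.002,-0.004,-0.002,0,0,0,0,0,0,0,0.04,0,0,0,0,0,0,0.04,0,0,0,0,0,0,0.04,0,0,0,0,0,0,0.03,0,0,0,0,0,0,0,0,0,0,0,0,0,0,0]

```text
time: 38.6
tool_pos: [0.6611, 0.2939, 0.2719]
ee_rot: [[0.506, 0.862, 0.004], [0.862, -0.506, 0.0], [0.002, 0.003, -1.0]]
contact_force: [1.0, -0.3, 0.3]
gripper_width: 0.999
```

Run:
```python
from h import *
go([.6632,.3014,.263],60)
```

```text
t 38.6 pos [0.6611, 0.2939, 0.2719] yaw 59.59 z [0.0038, 0.0004, -1.0] q [0.3, 0.58, 0.62, 1.6, -0.0, 0.83] F [1.0, -0.3, 0.3] w 0.999
turn [0.0015, -0.0011, -0.0036] shift after [0.0152, -0.0039, 0.0178] shift now-axes [0.0151, -0.004, 0.0179] dist 0.0119
```

play_rows:
  series: [0,0,0,0.015,-0.004,0.005,0,0,0,0,0,0,0.01,0,0,0,0,0,0,0,0,0,0,0,0,0,0,0.5,0,0,0,0,0,0,0.8,0,0,0,0,0,0,1,0,0,0,0,0,0,1,0,0,0,0,0,0,1]

```text
time: 39.4
tool_pos: [0.6641, 0.3017, 0.2675]
ee_rot: [[0.507, 0.862, 0.009], [0.862, -0.507, 0.002], [0.006, 0.006, -1.0]]
contact_force: [0.7, 1.0, 2.3]
gripper_width: 0.31
```

Run:
```python
from h import *
st();t,_=snap("top","top21")
go([.569,-.008,.265],60)
```

```text
t 39.4 pos [0.6641, 0.3017, 0.2675] yaw 59.57 z [0.0085, 0.0018, -1.0] q [0.31, 0.59, 0.62, 1.59, -0.0, 0.84] F [0.7, 1.0, 2.3] w 0.31
t 39.45 pos [0.6641, 0.3017, 0.2674] yaw 59.57 z [0.0085, 0.0018, -1.0] q [0.31, 0.59, 0.62, 1.59, -0.0, 0.84] F [-0.0, 1.0, 1.9] w 0.311
turn [0.0032, -0.0029, -0.0038] shift after [-0.6316, 0.145, 0.0049] shift now-axes [-0.6305, 0.1498, 0.0022] dist 0.324
```

play_rows:
  series: [0,0,0,-0.02,0.005,0,1,0,0,0,-0.035,0.008,0,1,0,0,0,-0.035,0.008,0,1,0,0,0,-0.035,0.008,0,1,0,0,0,-0.035,0.008,0,1,0,0,0,-0.035,0.008,0,1,0,0,0,-0.035,0.008,0,1,0,0,0,-0.035,0.008,0,1,0,0,0,-0.035,0.008,0,1,0,0,0,-0.035,0.008,0,1]

```text
time: 40.45
tool_pos: [0.612, 0.1339, 0.2674]
ee_rot: [[0.502, 0.865, 0.017], [0.865, -0.502, 0.007], [0.015, 0.011, -1.0]]
contact_force: [4.6, 2.3, 1.7]
gripper_width: 0.308
```

Run:
```python
from h import *
go([.569,-.008,.265],60)
```

```text
t 40.45 pos [0.612, 0.1339, 0.2674] yaw 59.88 z [0.0172, 0.007, -0.9998] q [0.08, 0.38, 0.26, 1.44, 0.01, 0.6] F [4.6, 2.3, 1.7] w 0.308
turn [0.0057, -0.0074, -0.0011] shift after [-0.2888, 0.0675, 0.0048] shift now-axes [-0.2887, 0.0682, 0.0013] dist 0.1483
```

play_rows:
  series: [0.005,-0.007,0,-0.035,0.008,0,1,0,0,0,-0.035,0.008,0,1,0,0,0,-0.035,0.008,0,1,0,0,0,-0.035,0.008,0,1,0,0,0,-0.035,0.008,0,1,0,0,0,-0.035,0.008,0,1,0,0,0,-0.03,0.008,0,1,0,0,0,-0.02,0.008,0,1,0,0,0,0,0,0,1]

```text
time: 41.35
tool_pos: [0.5712, -0.0052, 0.2674]
ee_rot: [[0.503, 0.864, 0.001], [0.864, -0.503, 0.004], [0.004, -0.001, -1.0]]
contact_force: [1.9, 0.5, 0.4]
gripper_width: 0.311
```

Run:
```python
from h import *
go([.569,-.008,.265],60)
```

```text
t 41.35 pos [0.5712, -0.0052, 0.2674] yaw 59.8 z [0.0008, 0.0036, -1.0] q [-0.16, 0.29, 0.14, 1.42, 0.0, 0.37] F [1.9, 0.5, 0.4] w 0.311
turn [-0.0006, -0.0018, -0.0017] shift after [-0.0071, -0.001, 0.0048] shift now-axes [-0.0071, -0.0009, 0.0048] dist 0.0043
```

play_rows:
  series: [0,0,0,-0.007,0,0,1,0,0,0,0,0,0,1]

```text
time: 41.55
tool_pos: [0.5692, -0.0086, 0.2674]
ee_rot: [[0.503, 0.864, 0.0], [0.864, -0.503, 0.003], [0.003, -0.001, -1.0]]
contact_force: [0.1, -1.9, 1.5]
gripper_width: 0.31
```

play_rows:
  series: [0,0,0,0,0,0,0.9,0,0,0,0,0,0,0.5,0,0,0,0,0,0,0,0,0,0,0,0,0,0,0,0,0,0,0,0,0,0,0,0,0,0,-0.03,0,0,0,0,0,0,-0.06,0,0,0,0,0,0,-0.07,0,0,0,0,0,0,-0.05,0,0,0,0,0,0,0,0]

```text
time: 42.55
tool_pos: [0.5674, -0.0073, 0.3739]
ee_rot: [[0.501, 0.865, -0.008], [0.865, -0.501, 0.003], [-0.002, -0.008, -1.0]]
contact_force: [0.7, 1.1, -0.6]
gripper_width: 0.999
```

Run:
```python
from h import *
st();c,o=snap("wrist","w22")
B=blobs(mask(c,(8,180,100),(20,255,255)));print(B)
print([toplane(c,[b[1]],.29,o).round(4).tolist() for b in B])
go([.42,-.25,.37],60)
```

```text
t 42.55 pos [0.5674, -0.0073, 0.3739] yaw 59.9 z [-0.0079, 0.0028, -1.0] q [-0.16, 0.3, 0.42, 1.7, 0.0, 0.36] F [0.7, 1.1, -0.6] w 0.999
[([379, 0, 88, 72, 3039], [422.4, 32.3]), ([303, 195, 32, 31, 783], [318.4, 210.4])]
[[[0.4925, 0.1206, 0.29]], [[0.5687, -0.0077, 0.29]]]
t 42.6 pos [0.5673, -0.0073, 0.3724] yaw 59.91 z [-0.0096, 0.003, -0.9999] q [-0.16, 0.3, 0.41, 1.7, 0.0, 0.36] F [-0.3, -0.2, -0.4] w 0.999
turn [-0.0049, 0.0011, -0.0008] shift after [-0.5676, -0.0123, 0.0048] shift now-axes [-0.5676, -0.0113, 0.0061] dist 0.2839
```

View pics/w22.png

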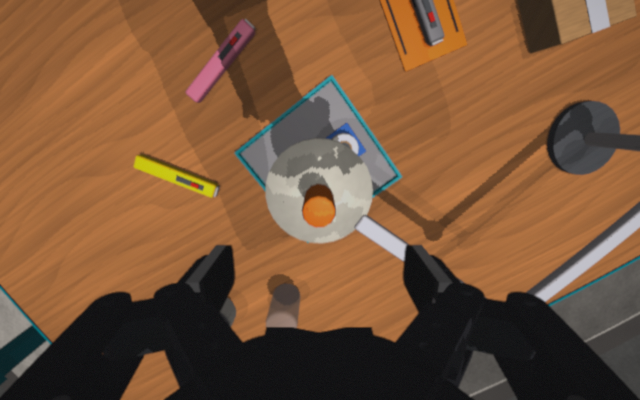

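The knob is at (0.5687, −0.0077), over the tray's middle. I'll move the arm away and do a final check.

play_rows:
  series: [0,0,0,-0.05,0,-0.005,0,0,0,0,-0.08,0,-0.005,0,0,0,0,-0.08,0,-0.005,0,0,0,0,-0.08,0,-0.005,0,0,0,0,-0.08,0,-0.005,0,0,0,0,-0.08,0,-0.005,0,0,0,0,-0.08,0,-0.005,0,0,0,0,-0.08,0,0,0,0,0,0,0,0,0,0,0,0,0,0,0,0,0]

```text
time: 43.6
tool_pos: [0.4075, -0.2791, 0.3778]
ee_rot: [[0.499, 0.866, -0.025], [0.867, -0.499, 0.012], [-0.002, -0.028, -1.0]]
contact_force: [0.5, -0.2, 0.2]
gripper_width: 1.0
```

Run:
```python
from h import *
st();t,_=snap("top","top23");s,_=snap("side","side23")
a=blobs(mask(t,(8,200,120),(20,255,255)));b=blobs(mask(s,(8,200,120),(20,255,255)))
print(a,b,[toplane(t,[x[1]],.289).round(4).tolist() for x in a])
```

```text
t 43.6 pos [0.4075, -0.2791, 0.3778] yaw 60.08 z [-0.0251, 0.0117, -0.9996] q [-0.77, 0.18, 0.26, 1.68, -0.01, -0.24] F [0.5, -0.2, 0.2] w 1.0
[([330, 190, 8, 8, 54], [333.6, 193.5]), ([233, 222, 41, 62, 1353], [253.5, 252.7])] [([315, 153, 11, 6, 47], [319.9, 155.5]), ([329, 288, 86, 44, 1751], [373.3, 311.0])] [[[0.568, -0.0067, 0.289]], [[0.397, 0.2151, 0.289]]]
```

View pics/top23.png

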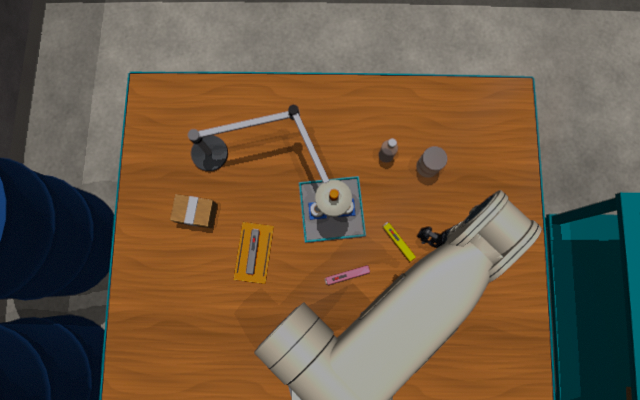

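View pics/side23.png

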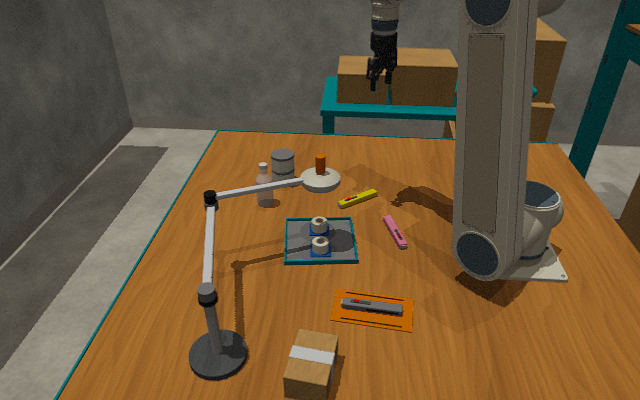

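The final views show the lamp head over the tray centre, both rolls flat in the tray and the knife along the mat. The bottle, tubs and carton have not moved and the robot is clear, so I'm handing in.

```bash
python3 -c "
from rig import robot
print(robot.hand_in())"
```

```text
the job is handed in; nothing more can be done
None
```

The job is done in the order asked and handed in at about 44 s of the 210 s allowed; the hand-in reports no verdict.

- **Lamp aside:** I swung it by the knob to about (0.66, 0.30), where it stood clear of the tray until the rolls were in.
- **Knife:** the grey knife lies lengthways and centred on the orange mat.
- **Rolls:** two were out on the trolley. The far one was knocked a few centimetres aside early on, so I measured it again before picking it up. Both now lie flat on the tray floor, side by side, on their cards.
- **Lamp back:** after I let go and moved away, the head stayed over the middle of the tray. The cameras put the knob at (0.568, −0.007), and the tray centre is at about (0.569, −0.008).

In the last top and side views the bottle, tubs and carton look to be where they started, judged by eye. The robot is touching nothing, and none of the checks failed or disagreed.

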